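# Box up the picked hose fittings and cut the label

### The arm

A 6-joint arm with a two-finger parallel gripper is mounted at the origin on the work surface. World frame = base frame: x ahead of the robot, y to its left, z up, the work surface at z = 0. Lengths are in m, angles in rad, forces in N, time in s.
With the tool pointing down it reaches from about 0.325 to 0.85 m from the base axis. Payload 4.4 kg.
Tool frame: the origin (TCP) lies on the centre line of the jaws, within the pads' length; the fingertips stand 25 mm ahead of it and the grasp point (between the pads) lies 6 mm ahead of it (r.nose_length is the distance from the TCP to the fingertips, in m); z points along the fingers, y is the direction in which the jaws open and shut (so a half turn about z gives the same grasp; the last joint's range is limited). The gripper opens to 94 mm and grips with 3 to 60 N. Pads are 16 mm wide; open, the fingers measure 119 mm over their backs; the gripper's body (75 mm by 177 mm) begins 78 mm behind the grasp point.
Start: joints at [-0.15, 0.207, 1.542, -0, 1.393, -0.15], TCP at [0.575, -0, 0.201] pointing down, gripper open.
Joint ranges: [-2.73, 2.73], [-0.86, 2.22], [0.23, 2.46], [-1.11, 4.25], [0.08, 2.63], [-2.82, 2.82]. Speed limits (rad/s): [2.79, 2.79, 3.14, 3.14, 3.14, 3.14].

### API

Orientations are given as a unit quaternion [w, x, y, z].
In Python, from station import readout, cams, r, finder gives the robot as it stands.
- The arm moves only by the tool step_arm, never from a script. Its argument "targets" is a list that holds one entry, the list of rows, each a list of 7 numbers: the closure, from 0 (fully open) to 1 (shut), then the shift along the world's x, y, z as a fraction of full scale, then the turn, a rotation vector about the world's x, y, z as a fraction of full scale. In form: [[[hand, dx, dy, dz, wx, wy, wz], ...]]. A call has 1 to 8 rows; each row is the pose to reach, as a shift and turn from the pose commanded when the call began; what a row does not reach only later rows make up. Full scale, the value 1, is 0.5 m for a shift and 45 degrees for a turn. A row lasts 1/12 s, in which the tool goes at most 41.7 mm and 7.16 degrees, less where a joint would pass 70% of its speed; a pose out of reach is approached as far as the arm can. A call with a number of a shift or a turn outside -1 to 1 is refused whole. A call with a gripper value outside its range is refused whole. The fingers move at their own pace and stop on an object; the grip force is fixed at half the most. Time passes only in rows, so rows that repeat a pose let the fingers close. It gives the time, the measured TCP pose, the force and the opening at its end, in the units of the state.
- readout.read_state(): the state, without advancing time (a new reading comes with each control period).
- cams.snapshot(name): name is "scene" or "side" or "wrist"; returns a dict with "color" (480x640x3 uint8, red, green, blue), "fx", "fy", "cx", "cy" (pixels), "R" (3x3) and "t" (3): a world point X has camera coordinates R X + t. Camera axes: x right, y down, z forward; pixel columns grow to the right and rows downward; lengths in m; the calibration is good to about 2 mm. A picture is of the moment at which its call begins. There is no depth.
- r.finish_job(): hands the job in, once; it reports no verdict.
Trained networks look in the newest picture that a camera, given by its name, has taken for a name from the list of things; names that differ only in an ending like _2 or _b are one class to them, and where a whole thing is asked for, a point or a joint stands for the part that bears it (a point fixed in the world has none). Each returns a list of dicts, best first, with "confidence" (0 to 1); they miss things now and then, are a little off and sometimes report something else, mostly with a low value. They report only what shows in the picture. A call takes as long as a camera call. They do not tell look-alikes from the thing itself.
- finder.spot_in(label, camera): "extent" ([left, top, right, bottom] in pixels, round what is visible of it).
- finder.masks_of(label, camera): "mask" (480x640 bool, what is visible of it) and "extent" ([left, top, right, bottom] in pixels, round what is visible of it).
The state is a dict: "clock": time; "joints": joint angles; "joint_velocities": joint speeds; "joint_torque": joint torques, N m; "position": TCP position; "tool_rot": TCP orientation; "contact_force": force on the tool from outside, world axes, zero at the start; "wrist_torque": the same for the moment, N m; "opening": finger opening in m.
Only numpy, scipy, OpenCV 4.12 (cv2) and the standard library are available. Lean on these libraries where they do the work, as an engineer would, in place of code of your own. Each camera call takes 0.05 s, during which the arm holds its last target. There are 200 camera calls.

### The job

Box up this pick at the parts counter: slide the lid of the plywood box right back, put every steel fitting lying on the counter inside, and slide the lid fully shut so that it snaps over the ridge. Then set the loose label printer with its flat end against the front face of the bin plinth and push its cutter key fully home with the printer braced there, let the key spring out again and leave the printer lying flat. Do not disturb the other things on the counter.

Things in the scene. Friction and masses are not known exactly. Their poses are not given: they have to be found in the camera images.
- kit_box: plywood slide-top box fixed to the counter: 174 mm (x) by 290 mm (y from -155 to 135), 115 mm high, side walls along y. Origin on the counter under the middle of the inside; z up. Inside x -75 to 75, y -123 to 123, floor 10 mm up, lid's underside 100 mm up. The lid opens to +y, out beyond that end, and shuts to -y against a lip; right back, it leaves the inside free from y = -123 to 96 mm.
- lid_plate (a joint): travel of the wooden sliding lid, m: 0 shut against the lip, 0.240 right back (moved along the box's +y). Starts ajar. Slides with 2 N of friction; from 14 to 9 mm before shut its nib must be forced over a sprung ridge (about 10 N in all), after which it snaps in and stays.
- lid_bar (a point): middle of the top of the steel thumb bar on the lid: 80 mm long (box's x), 12 mm thick (box's y), 20 mm high, from the lid's top face 108 mm above the counter to 128 mm. Axes as the box's. Can be pinched from above or pushed along y. With the lid shut it lies at y = -90 mm in the box's frame, 49 mm clear of the lip.
- bin_plinth: fixed khaki steel plinth 150 mm (x) by 260 mm (y), 55 mm high, with three red open bins on it (top 115 mm up). Its flat upright front face (-x side, at x = -75 mm) is the fixed stop. Origin under its centre, on the counter.
- stop_face (a point): middle of the plinth's front face, 25 mm up; x points into the plinth (the face looks to -x), y along the face, which is 260 mm wide.
- printer: loose dark grey hand-held label printer lying on its back, keypad and screen up: a block 150 mm (x) by 58 mm (y) by 42 mm high, about 370 g. Origin under its centre, on the counter; z up. Its +x end is flat; from its -x end the white cutter key sticks out 16 mm. Can be gripped across its 58 mm.
- cutter_key (a joint): how far the printer's cutter key is pushed in, m: 0 out, 0.010 fully home. Springs back; 2.5 N starts it and 7 N brings it fully home, more than the printer's friction on the counter, so the printer slides away unless its far end is against something fixed.
- key_face (a point): middle of the outer face of the cutter key (34 mm wide, 24 mm high, 9 to 33 mm above the counter); it looks to the printer's -x and is pushed along the printer's +x.
- union_a: steel union coupling: 100 mm long along its x, a hexagon nut (36 mm across flats, 42 over corners, 28 long) at each end, a round waist 24 mm in diameter and 44 mm long between; 250 g. Lies on its nuts' flats. Origin under the middle of the waist, on the plane it lies on, 18 mm below the axis; z up at the start. Pick it by the waist. May be absent.
- union_b: steel union coupling: 100 mm long along its x, a hexagon nut (36 mm across flats, 42 over corners, 28 long) at each end, a round waist 24 mm in diameter and 44 mm long between; 250 g. Lies on its nuts' flats. Origin under the middle of the waist, on the plane it lies on, 18 mm below the axis; z up at the start. Pick it by the waist. May be absent.
- union_c: steel union coupling: 100 mm long along its x, a hexagon nut (36 mm across flats, 42 over corners, 28 long) at each end, a round waist 24 mm in diameter and 44 mm long between; 250 g. Lies on its nuts' flats. Origin under the middle of the waist, on the plane it lies on, 18 mm below the axis; z up at the start. Pick it by the waist. May be absent.
- elbow_a: steel elbow, L-shaped, 79 by 79 by 34 mm, 220 g. Corner cube of 34 mm centred at (-22, -22) mm from the origin; round legs 26 mm in diameter run along +x (on y = -22, free from x = -5 to 40) and +y (on x = -22, free from y = -5 to 40), axes 17 mm up. Origin on the plane it lies on; z up at the start. Pick it by a leg, e.g. at (16, -22). May be absent.
- elbow_b: steel elbow, L-shaped, 79 by 79 by 34 mm, 220 g. Corner cube of 34 mm centred at (-22, -22) mm from the origin; round legs 26 mm in diameter run along +x (on y = -22, free from x = -5 to 40) and +y (on x = -22, free from y = -5 to 40), axes 17 mm up. Origin on the plane it lies on; z up at the start. Pick it by a leg, e.g. at (16, -22). May be absent.
- spanner: loose combination spanner; not part of the job, leave it where it is
- tape_roll: loose roll of clear tape; not part of the job, leave it where it is
- spray: loose white bottle; not part of the job, leave it where it is
- mug: loose blue mug; not part of the job, leave it where it is
- carton: loose small cardboard carton; not part of the job, leave it where it is
- grease_can: loose yellow can; not part of the job, leave it where it is
Mind the look-alikes: they are no part of the job. What is meant by the spanner is not black, and is the larger of those in its own colour.

How it is judged:
By the outcome, as a careful person would: the job done as asked, in the order asked, and still so for the second after the job is handed in, with the robot touching nothing.
Of union_a, union_b, union_c, elbow_a, elbow_b only 2 to 4 are there at a start; the rules pass over those that are not, and their reading is None.
At some moment in a run one of union_a, union_b, union_c, elbow_a, elbow_b, printer may be knocked a few centimetres aside while the robot is not near it.
Once in a run the grip may slacken for a moment while it holds something.
It also fails if it takes over 210 s, if anything falls off the work surface, if the arm or the gripper's body presses on something with over 40 N, if the wrist force passes 120 N, or if a joint passes its speed limit or range.

## Working session

There is one attempt and no reset: what is moved stays moved. The work goes in short steps, Python scripts to look and compute and a tool call to move; the robot and the scene stay as the last step left them, time stands still between calls to the robot, and variables do not carry over. Pictures are saved under pics/ and viewed, about 12 in all and at most 16, crops included, and the job is handed in when it is done.

Besides the shell and the picture viewer there is one more tool, called after "Emit:" in YAML: its name, and indented under it one key for each argument. step_arm: Moves the arm, as the interface text tells. Its arguments: {"type":"object","properties":{"targets":{"type":"array"}},"required":["targets"]}

```bash
ls; mkdir -p pics; cat > h.py <<'E'
import numpy as np, cv2
from station import readout, cams, r, finder
def snap(n, save=None):
    s=cams.snapshot(n)
    if save: cv2.imwrite(f'pics/{save}.png', s['color'][:,:,::-1])
    return s
def ray(s,u,v,z):
    R=np.array(s['R']);t=np.array(s['t'])
    d=R.T@np.array([(u-s['cx'])/s['fx'],(v-s['cy'])/s['fy'],1.]);c=-R.T@t
    return c+d*(z-c[2])/d[2]
def proj(s,X):
    X=np.atleast_2d(X); p=X@np.array(s['R']).T+np.array(s['t'])
    return np.c_[s['fx']*p[:,0]/p[:,2]+s['cx'], s['fy']*p[:,1]/p[:,2]+s['cy']]
E
python3 - <<'E'
from h import *
for n in ['scene','side','wrist']:
    s=snap(n,n+'0'); R=np.array(s['R']); print(n,-R.T@np.array(s['t']),s['fx'],R[2])
    if n=='wrist': continue
    for l in ['kit_box','lid_bar','bin_plinth','printer','key_face','union_a','elbow_a','spanner']:
        for d in finder.spot_in(l,n): print(l,round(d['confidence'],2),np.round(d['extent']))
print(readout.read_state())
E
```

```text
pics
scene [1.33794544 0.13065245 1.24100916] 485.89688021174277 [-0.59459427 -0.09185614 -0.79876161]
kit_box 0.93 [338. 215. 471. 309.]
lid_bar 0.86 [366. 228. 469. 296.]
bin_plinth 0.84 [129. 258. 235. 319.]
printer 0.79 [213. 196. 239. 243.]
printer 0.63 [128. 258. 238. 324.]
union_a 0.75 [312. 227. 326. 259.]
union_a 0.73 [299. 255. 322. 290.]
elbow_a 0.7 [276. 289. 310. 310.]
spanner 0.76 [207. 153. 252. 182.]
spanner 0.57 [258. 183. 283. 208.]
side [-0.04919586 -0.87430313  1.23678854] 604.5517720177622 [ 0.36290756  0.55719402 -0.74688213]
kit_box 0.79 [230. 128. 321. 245.]
lid_bar 0.71 [228. 127. 306. 202.]
printer 0.8 [322. 320. 386. 373.]
printer 0.16 [399. 241. 525. 361.]
union_a 0.97 [277. 245. 316. 272.]
union_a 0.87 [348. 267. 389. 289.]
union_a 0.74 [320. 234. 359. 256.]
union_a 0.21 [398. 240. 524. 362.]
elbow_a 0.68 [355. 220. 394. 249.]
spanner 0.85 [255. 344. 303. 349.]
spanner 0.74 [236. 412. 318. 440.]
spanner 0.71 [363. 147. 388. 207.]
wrist [0.57492974 0.06863284 0.38397336] 388.23110735139136 [ 8.62520017e-04 -2.36827517e-01 -9.71551328e-01]
{'clock': 0.95, 'joints': array([-1.50520371e-01,  2.06555061e-01,  1.54147034e+00,  1.29362306e-05,
        1.39351348e+00, -1.50519432e-01]), 'joint_velocities': array([ 1.30108806e-03,  4.21821562e-04, -4.39341488e-05,  1.02120855e-03,
       -1.02243520e-03,  6.65432210e-04]), 'joint_torque': array([ 6.42928044e-04, -3.70883846e+01, -2.81769812e+01,  6.98297261e-02,
        2.74380902e-02, -3.43242584e-05]), 'position': array([ 5.75016923e-01, -2.11346801e-05,  2.00986312e-01]), 'tool_rot': array([1.78704491e-05, 7.07107919e-01, 7.07105642e-01, 2.10712209e-05]), 'contact_force': array([-0.03593019,  0.16178191, -0.51494932]), 'wrist_torque': array([-0.01333661,  0.05972572,  0.05328707]), 'opening': 0.09380221877289745}
```

```bash
python3 - <<'E'
import cv2
a=cv2.imread('pics/scene0.png')[130:340,110:490]; cv2.imwrite('pics/v1.png',cv2.resize(a,None,fx=2.1,fy=2.1,interpolation=cv2.INTER_CUBIC))
a=cv2.imread('pics/side0.png')[110:450,190:590]; cv2.imwrite('pics/v2.png',cv2.resize(a,None,fx=1.75,fy=1.75,interpolation=cv2.INTER_CUBIC))
E
```

```text
(no output)
```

View pics/v1.png

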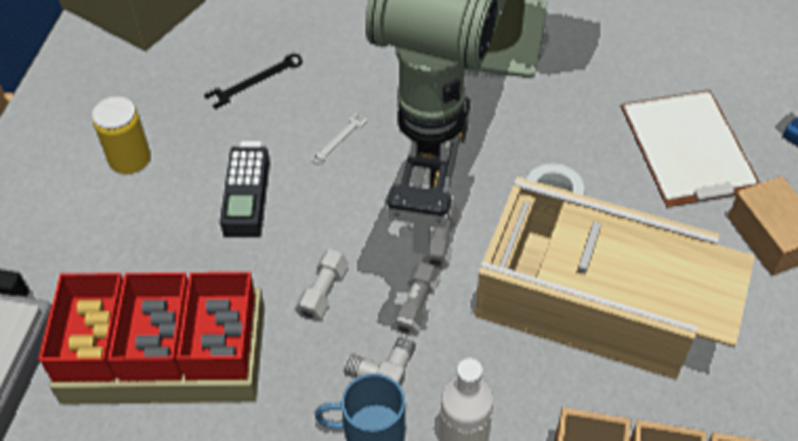

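View pics/v2.png

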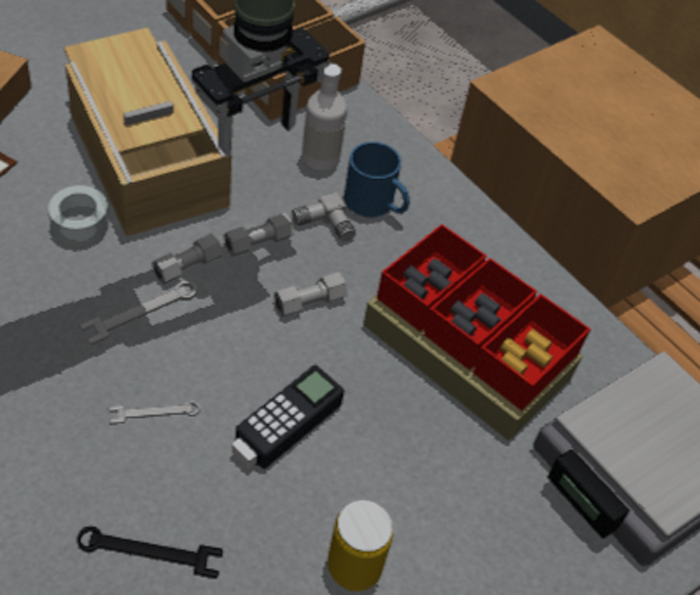

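```bash
cat > fit.py <<'E'
from h import *
from scipy.optimize import minimize
def box(x0,x1,y0,y1,z0,z1): return np.array([[x,y,z] for x in(x0,x1) for y in(y0,y1) for z in(z0,z1)],float)
def cyl(a0,a1,r,c,zc,ax,n=16,ph=0):
    th=np.arange(n)*2*np.pi/n+ph; P=[]
    for a in(a0,a1):
        for t in th:
            p=[a,c+r*np.cos(t),zc+r*np.sin(t)]
            P.append(p if ax=='x' else [p[1],p[0],p[2]])
    return np.array(P)
UNI=[cyl(-50,-22,20.8,0,18,'x',6),cyl(22,50,20.8,0,18,'x',6),cyl(-22,22,12,0,18,'x')]
ELB=[box(-39,-5,-39,-5,0,34),cyl(-5,40,13,-22,17,'x'),cyl(-5,40,13,-22,17,'y')]
PRN=[box(-75,75,-29,29,0,42),box(-91,-75,-17,17,9,33)]
PLI=[box(-75,75,-130,130,0,55),box(-70,70,-125,125,55,115)]
def BOX(q): return [box(-87,87,-155,135,0,115),box(-75,75,-135+q,125+q,100,108)]
def tf(P,p,z=0):
    c,s=np.cos(p[2]),np.sin(p[2]); Q=P/1000.
    return np.c_[p[0]+c*Q[:,0]-s*Q[:,1],p[1]+s*Q[:,0]+c*Q[:,1],Q[:,2]+z]
def render(s,parts,p,k=3):
    m=np.zeros((480*k,640*k),np.uint8)
    for P in parts:
        u=proj(s,tf(P,p)); h=cv2.convexHull(((u+.5)*k*16).astype(np.int32)); cv2.fillConvexPoly(m,h,1,shift=4)
    return m>0
def fit(obs,model,p0,k=3):
    big=[(s,np.kron(m,np.ones((k,k)))>0) for s,m in obs]
    def cost(p):
        parts=model(p[3]) if callable(model) else model
        c=0
        for s,m in big:
            q=render(s,parts,p,k); c+=1-(q&m).sum()/max(1,(q|m).sum())
        return c/len(big)
    best=None
    p0=list(p0)
    yaws=[p0[2]] if p0[2] is not None else np.arange(0,2*np.pi,np.pi/6)
    for y in yaws:
        q0=np.array(p0[:2]+[y]+p0[3:],float)
        sx=np.vstack([q0]+[q0+d for d in np.diag([.015,.015,.25]+[30]*(len(q0)-3))])
        o=minimize(cost,q0,method='Nelder-Mead',options=dict(initial_simplex=sx,xatol=2e-4,fatol=1e-4,maxfev=150))
        if best is None or o.fun<best.fun: best=o
    return best.x,best.fun
E
python3 - <<'E'
from fit import *
import pickle
S={n:snap(n) for n in('scene','side')}
M={}
for n in S:
    for l in ['kit_box','lid_bar','bin_plinth','printer','union_a','elbow_a']:
        M[n,l]=[(d['confidence'],d['mask'],d['extent']) for d in finder.masks_of(l,n) if d['confidence']>.3]
        for c,m,e in M[n,l]:
            v,u=np.nonzero(m); print(n,l,round(c,2),m.sum(),np.round(e),np.round(ray(S[n],u.mean(),v.mean(),.018)[:2],3))
pickle.dump((S,M),open('m0.pkl','wb'))
E
```

```text
scene kit_box 0.84 8281 [338. 215. 469. 310.] [0.49  0.253]
scene lid_bar 0.72 3950 [368. 229. 468. 293.] [0.462 0.308]
scene bin_plinth 0.87 6389 [128. 259. 239. 321.] [ 0.704 -0.356]
scene printer 0.8 894 [213. 196. 241. 244.] [ 0.432 -0.308]
scene union_a 0.98 429 [296. 256. 320. 291.] [ 0.578 -0.017]
scene union_a 0.9 399 [251. 248. 276. 283.] [ 0.576 -0.152]
scene union_a 0.71 239 [310. 224. 327. 259.] [0.471 0.003]
scene union_a 0.44 916 [215. 198. 242. 240.] [ 0.431 -0.309]
scene elbow_a 0.54 336 [276. 288. 309. 308.] [ 0.682 -0.039]
scene elbow_a 0.43 8158 [339. 218. 468. 310.] [0.49  0.252]
side kit_box 0.61 7614 [227. 126. 321. 246.] [0.538 0.272]
side lid_bar 0.8 3327 [226. 127. 306. 197.] [0.571 0.371]
side bin_plinth 0.87 8683 [399. 238. 527. 362.] [ 0.742 -0.325]
side bin_plinth 0.35 1239 [386. 191. 425. 232.] [ 0.797 -0.014]
side printer 0.93 1891 [323. 320. 386. 376.] [ 0.431 -0.305]
side union_a 0.73 503 [318. 234. 359. 256.] [ 0.576 -0.015]
side union_a 0.67 558 [346. 266. 390. 289.] [ 0.577 -0.151]
side union_a 0.6 454 [277. 244. 314. 269.] [0.458 0.   ]
side elbow_a 0.93 470 [355. 222. 392. 247.] [ 0.687 -0.038]
```

```bash
python3 - <<'E'
from fit import *
import pickle
S,M=pickle.load(open('m0.pkl','rb'))
def g(l,i,j):
    o=[]
    if i is not None:o.append((S['scene'],M['scene',l][i][1]))
    if j is not None:o.append((S['side'],M['side',l][j][1]))
    return o
res={}
for n,l,i,j,mod,p0 in [('box','kit_box',0,0,BOX,[.47,.25,0,60]),('plinth','bin_plinth',0,0,PLI,[.72,-.34,0]),('printer','printer',0,0,PRN,[.43,-.307,None]),
 ('uA','union_a',0,0,UNI,[.577,-.016,None]),('uB','union_a',1,1,UNI,[.577,-.151,None]),('uC','union_a',None,2,UNI,[.458,0,None]),('elb','elbow_a',None,0,ELB,[.686,-.038,None])]:
    x,f=fit(g(l,i,j),mod,p0); res[n]=x; print(n,np.round(x,4),'yaw',round(np.degrees(x[2]),1),'cost',round(f,3))
pickle.dump(res,open('r0.pkl','wb'))
for n in S:
    im=S[n]['color'][:,:,::-1].copy(); im=cv2.resize(im,None,fx=3,fy=3)
    for k,mod in dict(box=BOX(res['box'][3]),plinth=PLI,printer=PRN,uA=UNI,uB=UNI,uC=UNI,elb=ELB).items():
        c,_=cv2.findContours(render(S[n],mod,res[k]).astype(np.uint8),0,1); cv2.drawContours(im,c,-1,(0,0,255),1)
    a=im[580:980,370:1430] if n=='scene' else im[360:1140,660:1600]
    cv2.imwrite(f'pics/f_{n}.png',cv2.resize(a,None,fx=.75,fy=.75))
E
```

```text
box [ 0.5175  0.2374 -0.1711 62.246 ] yaw -9.8 cost 0.019
plinth [ 0.7184 -0.3375  0.197 ] yaw 11.3 cost 0.043
printer [ 0.4341 -0.3063  0.2026] yaw 11.6 cost 0.086
uA [ 0.5752 -0.0157  3.0018] yaw 172.0 cost 0.087
uB [ 0.5759 -0.1513  2.9698] yaw 170.2 cost 0.089
uC [4.5610e-01 4.0000e-04 3.1716e+00] yaw 181.7 cost 0.133
elb [ 0.6773 -0.0434  2.9431] yaw 168.6 cost 0.139
```

View pics/f_side.png

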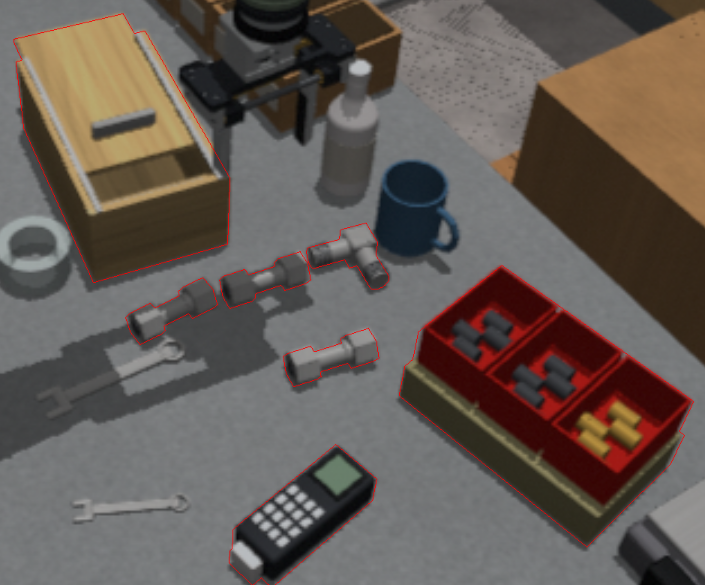

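View pics/f_scene.png

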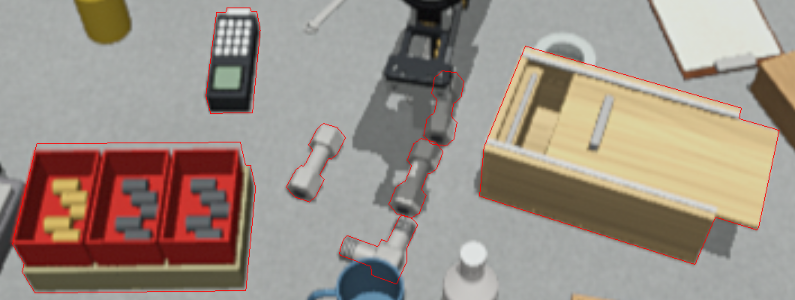

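```bash
python3 - <<'E'
from fit import *
import pickle
S,M=pickle.load(open('m0.pkl','rb'));res=pickle.load(open('r0.pkl','rb'))
f=lambda n,u,v:((u/.75+(660 if n=='side' else 370))/3,(v/.75+(360 if n=='side' else 580))/3)
s=S['side'];c=S['scene']
bx=res['box']
def inbox(w): 
    d=w[:2]-bx[:2];cc,ss=np.cos(bx[2]),np.sin(bx[2]); return np.round([cc*d[0]+ss*d[1],-ss*d[0]+cc*d[1]],4)
for n,u,v in(('side',123,121),('scene',602,120)):
    w=ray(S[n],*f(n,u,v),.128);print('bar',np.round(w,4),inbox(w))
print('bottle base',ray(s,*f('side',345,186),0),'mug base',ray(s,*f('side',412,240),0),'rim',[ray(s,*f('side',410,178),z)[:2].round(3) for z in(.08,.1)],[ray(c,*f('scene',367,280),z)[:2].round(3) for z in(.08,.1)])
for z in(.14,.16,.18,.2,.22): print(z,ray(s,*f('side',360,68),z)[:2].round(3),ray(c,*f('scene',474,250),z)[:2].round(3))
E
```

```text
bar [0.5109 0.2034 0.128 ] [-0.0007 -0.0346]
bar [0.5185 0.2117 0.128 ] [ 0.0054 -0.0251]
bottle base [0.7602965 0.0752494 0.       ] mug base [ 0.77705667 -0.04443528  0.        ] rim [array([ 0.784, -0.015]), array([ 0.769, -0.03 ])] [array([ 0.766, -0.037]), array([ 0.775, -0.034])]
0.14 [0.804 0.127] [0.736 0.083]
0.16 [0.789 0.108] [0.747 0.084]
0.18 [0.773 0.09 ] [0.758 0.085]
0.2 [0.758 0.072] [0.769 0.086]
0.22 [0.742 0.054] [0.78  0.087]
```

Emit:
step_arm:
  targets:
    - [[0.3, -0.125, 0.416, 0, 0, 0, 1], [0.3, -0.125, 0.416, 0, 0, 0, 1], [0.3, -0.125, 0.416, 0, 0, 0, 1], [0.3, -0.125, 0.416, 0, 0, 0, 1], [0.3, -0.125, 0.416, 0, 0, 0, 1], [0.3, -0.125, 0.416, 0, 0, 0, 1], [0.3, -0.125, 0.416, 0, 0, 0, 1], [0.3, -0.125, 0.416, 0, 0, 0, 1]]

```text
clock: 2.32
position: [0.5119, 0.2093, 0.201]
tool_rot: [0.0, 0.381, 0.924, -0.0]
contact_force: [-0.1, -0.8, -0.2]
opening: 0.066
```

Emit:
step_arm:
  targets:
    - [[0.3, 0, 0, 0, 0, 0, 0.782], [0.3, 0, 0, 0, 0, 0, 0.782], [0.3, 0, 0, 0, 0, 0, 0.782], [0.3, 0, 0, 0, 0, 0, 0.782], [0.3, 0, 0, 0, 0, 0, 0.782], [0.3, 0, 0, 0, 0, 0, 0.782], [0.3, 0, 0, 0, 0, 0, 0.782], [0.3, 0, 0, 0, 0, 0, 0.782]]

```text
clock: 2.98
position: [0.5127, 0.2076, 0.201]
tool_rot: [0.0, 0.087, 0.996, -0.0]
contact_force: [-0.4, -1.4, -0.7]
opening: 0.0655
```

```bash
python3 - <<'E'
from fit import *
s=snap('wrist','w1'); print(readout.read_state()['position'],readout.read_state()['tool_rot'])
E
```

```text
[0.51261847 0.20769855 0.20094274] [-3.81285103e-06  8.69381611e-02  9.96213710e-01 -8.78117560e-06]
```

View pics/w1.png

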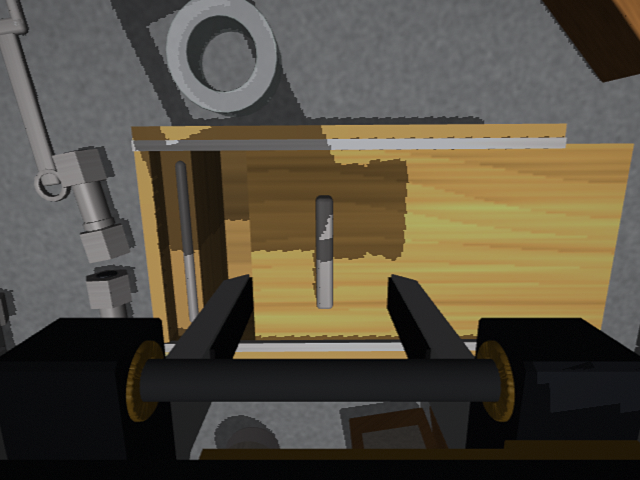

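```bash
python3 - <<'E'
from fit import *
s=cams.snapshot('wrist'); print(proj(s,[[.5126,.2077,.128],[.5126,.2077,.108]]), ray(s,324,252,.128), ray(s,324,197,.128),ray(s,325,308,.128))
E
```

```text
[[319.43161289 251.75144341]
 [319.45241579 244.69199043]] [0.51331432 0.21073963 0.128     ] [0.476327   0.21716286 0.128     ] [0.55384521 0.20441915 0.128     ]
```

Emit:
step_arm:
  targets:
    - [[0.3, 0, 0, -0.128, 0, 0, 0], [0.3, 0, 0, -0.128, 0, 0, 0], [0.3, 0, 0, -0.128, 0, 0, 0], [0.3, 0, 0, -0.128, 0, 0, 0], [1, 0, 0, -0.128, 0, 0, 0], [1, 0, 0, -0.128, 0, 0, 0], [1, 0, 0, -0.128, 0, 0, 0], [1, 0, 0, -0.128, 0, 0, 0]]

```text
clock: 3.75
position: [0.5137, 0.2083, 0.1386]
tool_rot: [0.001, 0.086, 0.996, 0.0]
contact_force: [0.1, 0.4, -0.1]
opening: 0.0423
```

Emit:
step_arm:
  targets:
    - [[1, 0, 0, 0, 0, 0, 0], [1, 0, 0, 0, 0, 0, 0], [1, 0.012, 0.068, 0, 0, 0, 0], [1, 0.024, 0.136, 0, 0, 0, 0], [1, 0.036, 0.204, 0, 0, 0, 0], [1, 0.048, 0.272, 0, 0, 0, 0], [1, 0.058, 0.33, 0, 0, 0, 0], [1, 0.06, 0.344, 0, 0, 0, 0]]

```text
clock: 4.42
position: [0.5426, 0.3844, 0.137]
tool_rot: [0.0, 0.084, 0.996, 0.001]
contact_force: [1.0, -1.2, 0.1]
opening: 0.0001
```

Emit:
step_arm:
  targets:
    - [[1, 0, 0, 0, 0, 0, 0], [1, 0.0007, 0.004, 0, 0, 0, 0], [1, 0.0014, 0.008, 0, 0, 0, 0], [1, 0.002, 0.012, 0, 0, 0, 0], [1, 0.002, 0.012, 0, 0, 0, 0], [1, 0.002, 0.012, 0, 0, 0, 0]]

```text
clock: 4.92
position: [0.5437, 0.3851, 0.1371]
tool_rot: [0.0, 0.086, 0.996, -0.0]
contact_force: [0.1, 0.5, -0.1]
opening: 0.0005
```

```bash
python3 - <<'E'
from fit import *
s=snap('side'); a=s['color'][100:320,190:450,::-1]; cv2.imwrite('pics/s2.png',cv2.resize(a,None,fx=2.5,fy=2.5))
E
```

```text
(no output)
```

View pics/s2.png

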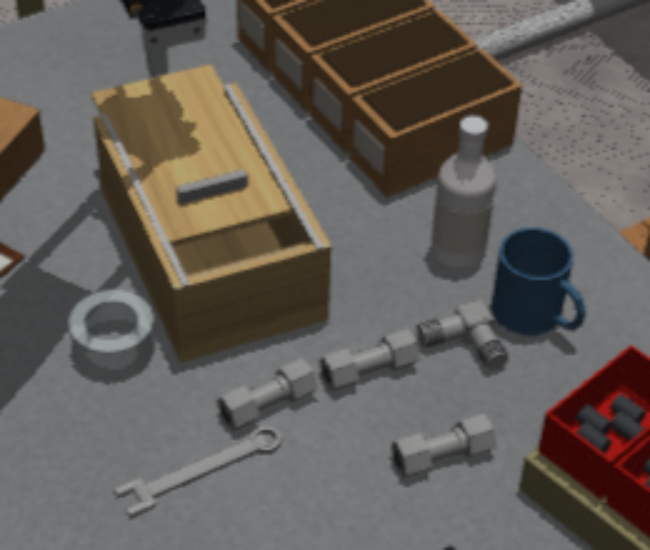

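```bash
python3 - <<'E'
from fit import *
import pickle
print(r.nose_length)
bx=pickle.load(open('r0.pkl','rb'))['box']
def inbox(w): 
    d=w[:2]-bx[:2];cc,ss=np.cos(bx[2]),np.sin(bx[2]); return np.round([cc*d[0]+ss*d[1],-ss*d[0]+cc*d[1]],4)
s=snap('side')
for u,v in((212,185),(180,190),(245,175)): w=ray(s,u/2.5+190,v/2.5+100,.128); print(w,inbox(w))
c=snap('scene')
for st,n in((s,'side'),(c,'scene')):
  for d in finder.masks_of('lid_bar',n): print(n,d['confidence'],d['extent'],d['mask'].sum())
p=fit([(x,finder.masks_of('kit_box',n)[0]['mask']) for x,n in((s,'side'),(c,'scene'))],BOX,list(bx)); print(p)
E
```

```text
0.025
[0.51075574 0.20248921 0.128     ] [-0.0007 -0.0355]
[0.47733996 0.21309642 0.128     ] [-0.0354 -0.0308]
[0.54938141 0.19820513 0.128     ] [ 0.0381 -0.0332]
side 0.9 [226.9, 124.9, 304.2, 200.9] 3315
side 0.71 [218.1, 215.0, 251.4, 251.6] 1025
scene 0.89 [366.9, 227.0, 468.5, 294.5] 3731
(array([ 0.51743507,  0.23644056, -0.16515991, 63.36198693]), np.float64(0.03016939513143202))
```

Emit:
step_arm:
  targets:
    - [[1, 0, 0, 0.1, 0, 0, 0], [1, 0, 0, 0.1, 0, 0, 0], [1, -0.075, -0.423, 0.1, 0, 0, 0], [1, -0.075, -0.423, 0.1, 0, 0, 0], [1, -0.075, -0.423, 0.1, 0, 0, 0], [1, -0.075, -0.423, 0.1, 0, 0, 0], [1, -0.075, -0.423, 0.1, 0, 0, 0], [1, -0.075, -0.423, 0.1, 0, 0, 0]]

```text
clock: 5.93
position: [0.5052, 0.1695, 0.1872]
tool_rot: [0.0, 0.088, 0.996, -0.001]
contact_force: [0.1, 0.3, 0.0]
opening: 0.0003
```

Emit:
step_arm:
  targets:
    - [[1, 0, 0, 0, 0, 0, 0], [1, 0, 0, -0.05, 0, 0, 0], [1, 0, 0, -0.1, 0, 0, 0], [1, 0, 0, -0.1, 0, 0, 0], [1, 0, 0, -0.1, 0, 0, 0], [1, 0, 0, -0.1, 0, 0, 0]]

```text
clock: 6.43
position: [0.5069, 0.1757, 0.138]
tool_rot: [0.001, 0.085, 0.996, 0.0]
contact_force: [-0.1, -0.4, 1.1]
opening: 0.0007
```

```bash
python3 - <<'E'
from fit import *
s=snap('wrist','w2'); t=readout.read_state(); print(t['position'],t['contact_force'],t['opening'])
P=np.array(t['position'])
print(proj(s,[P-[0,0,.025],P-[0,0,.006],[.5124,.2068,.128]]))
E
```

```text
[0.50741048 0.17559717 0.13857078] [ 0.00947045 -1.18030834 -0.25189139] 0.0002734676309554459
[[319.29371258 274.87187291]
 [319.28423207 286.62605569]
 [379.47460816 282.91292663]]
```

View pics/w2.png

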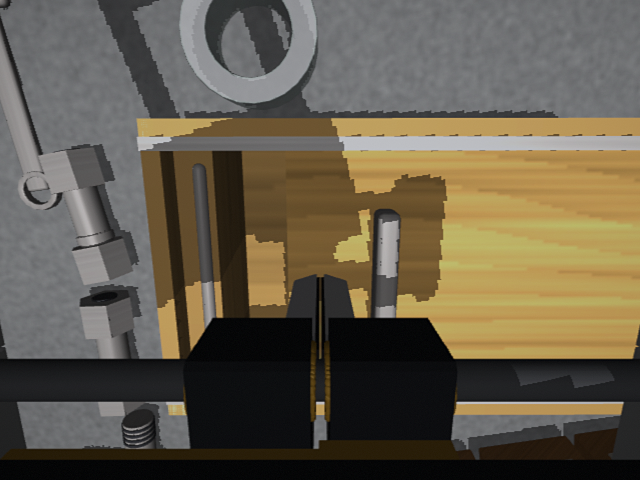

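Emit:
step_arm:
  targets:
    - [[1, 0.006, 0.035, 0, 0, 0, 0], [1, 0.012, 0.07, 0, 0, 0, 0], [1, 0.018, 0.105, 0, 0, 0, 0], [1, 0.024, 0.14, 0, 0, 0, 0], [1, 0.03, 0.175, 0, 0, 0, 0], [1, 0.03, 0.175, 0, 0, 0, 0]]

```text
clock: 6.98
position: [0.5227, 0.2656, 0.1391]
tool_rot: [0.002, 0.084, 0.996, 0.002]
contact_force: [0.2, -0.0, 0.4]
opening: 0.0006
```

```bash
python3 - <<'E'
from fit import *
s=snap('wrist','w3'); t=readout.read_state(); print(t['position'],t['contact_force'],t['opening'])
E
```

```text
[0.52221979 0.26393905 0.13873647] [ 0.7107291  -0.55163288  0.53950622] 0.00033688178650740584
```

View pics/w3.png

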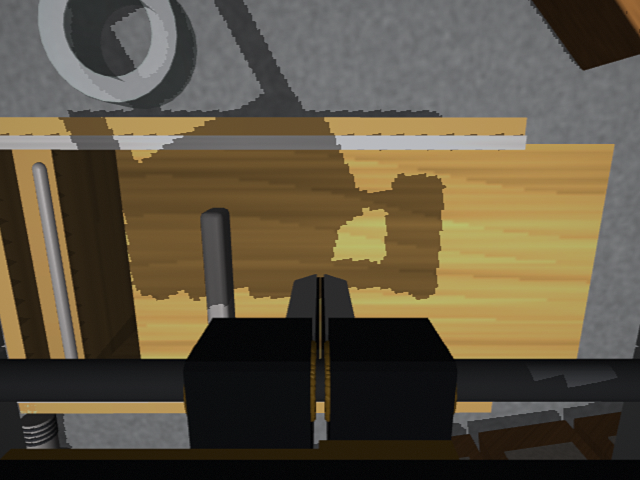

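```bash
python3 - <<'E'
from fit import *
s=cams.snapshot('wrist'); R=np.array(s['R']);t=np.array(s['t']);C=-R.T@t
P3=np.array([.5222,.2639,.1387]);
obs=[((324,197),np.array([.5126,.2077,.2009])),((387,211),np.array([.5074,.1756,.1386])),((215,211),P3)]
A=np.zeros((3,3));b=np.zeros(3)
for (u,v),P in obs:
    d=R.T@np.array([(u-s['cx'])/s['fx'],(v-s['cy'])/s['fy'],1]);d/=np.linalg.norm(d);c=C+P-P3
    M=np.eye(3)-np.outer(d,d);A+=M;b+=M@c
X=np.linalg.solve(A,b);print('bar end',X)
for (u,v),P in obs:
    s2=dict(s);s2['t']=-R@(C+P-P3);print(proj(s2,X),(u,v))
# left rail end / fingertip check
print(C,C-P3)
E
```

```text
bar end [0.4770713  0.21674508 0.12137656]
[[323.53159707 196.67267866]] (324, 197)
[[387.36284926 210.95883472]] (387, 211)
[[215.28636634 211.46491519]] (215, 211)
[0.45414202 0.27544765 0.32154198] [-0.06805798  0.01154765  0.18284198]
```

Emit:
step_arm:
  targets:
    - [[1, 0, 0, -0.003, 0, 0, 0], [1, 0, 0, -0.006, 0, 0, 0], [1, 0, 0, -0.009, 0, 0, 0], [1, 0, 0, -0.009, 0, 0, 0]]

```text
clock: 7.42
position: [0.5207, 0.2612, 0.132]
tool_rot: [-0.0, 0.086, 0.996, -0.0]
contact_force: [0.0, 0.4, 0.8]
opening: 0.001
```

Emit:
step_arm:
  targets:
    - [[1, 0, 0, -0.003, 0, 0, 0], [1, 0, 0, -0.006, 0, 0, 0], [1, 0, 0, -0.006, 0, 0, 0]]

```text
clock: 7.67
position: [0.5207, 0.2617, 0.129]
tool_rot: [-0.0, 0.086, 0.996, -0.0]
contact_force: [0.0, -1.0, -0.6]
opening: 0.0007
```

Emit:
step_arm:
  targets:
    - [[1, 0, 0, -0.004, 0, 0, 0], [1, 0, 0, -0.008, 0, 0, 0], [1, 0, 0, -0.008, 0, 0, 0]]

```text
clock: 7.92
position: [0.5206, 0.2619, 0.1249]
tool_rot: [-0.0, 0.086, 0.996, -0.0]
contact_force: [-1.1, 0.2, 0.6]
opening: 0.0003
```

Emit:
step_arm:
  targets:
    - [[1, 0, 0, -0.004, 0, 0, 0], [1, 0, 0, -0.008, 0, 0, 0], [1, 0, 0, -0.008, 0, 0, 0]]

```text
clock: 8.17
position: [0.5207, 0.2619, 0.1209]
tool_rot: [-0.0, 0.085, 0.996, -0.0]
contact_force: [0.3, 0.3, -0.4]
opening: 0.0005
```

```bash
python3 - <<'E'
from fit import *
t=readout.read_state(); print(t['position'],t['contact_force'],t['joints'])
s=snap('side'); a=s['color'][90:260,200:370,::-1]; a=cv2.resize(a,None,fx=3.5,fy=3.5,interpolation=cv2.INTER_CUBIC)
P=np.array(t['position']); 
for X in (P-[0,0,.025],): 
    u=proj(s,X)[0]; print(u, (u-[200,90])*3.5)
cv2.imwrite('pics/s3.png',a)
E
```

```text
[0.52065239 0.26188728 0.12088164] [ 0.32103407  0.26086607 -0.437151  ] [ 3.17607575e-01  2.99351281e-01  1.59994000e+00 -2.41390589e-05
  1.24319360e+00 -1.08202817e+00]
[267.89723556 168.89951676] [237.64032445 276.14830867]
```

View pics/s3.png

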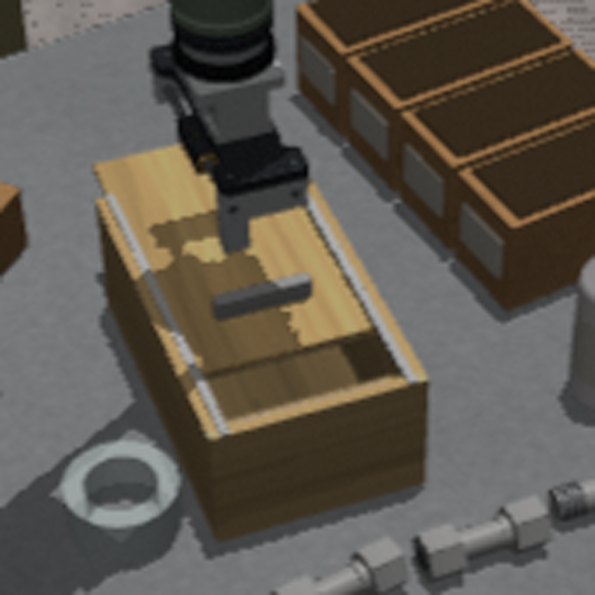

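Emit:
step_arm:
  targets:
    - [[1, 0, 0, -0.004, 0, 0, 0], [1, 0, 0, -0.008, 0, 0, 0], [1, 0, 0, -0.008, 0, 0, 0]]

```text
clock: 8.47
position: [0.5207, 0.2619, 0.1169]
tool_rot: [-0.0, 0.086, 0.996, -0.0]
contact_force: [0.7, 1.1, -0.5]
opening: 0.0006
```

Emit:
step_arm:
  targets:
    - [[1, 0, 0, -0.002, 0, 0, 0], [1, 0, 0, -0.004, 0, 0, 0], [1, 0, 0, -0.004, 0, 0, 0]]

```text
clock: 8.72
position: [0.5209, 0.2619, 0.1152]
tool_rot: [-0.0, 0.086, 0.996, -0.0]
contact_force: [0.3, -0.7, -0.3]
opening: 0.0003
```

Emit:
step_arm:
  targets:
    - [[1, 0, 0, -0.002, 0, 0, 0], [1, 0, 0, -0.004, 0, 0, 0], [1, 0, 0, -0.004, 0, 0, 0]]

```text
clock: 8.97
position: [0.5209, 0.2619, 0.1132]
tool_rot: [-0.0, 0.086, 0.996, -0.0]
contact_force: [0.1, -1.0, -0.1]
opening: 0.0007
```

Emit:
step_arm:
  targets:
    - [[1, 0, 0, -0.002, 0, 0, 0], [1, 0, 0, -0.004, 0, 0, 0], [1, 0, 0, -0.004, 0, 0, 0]]

```text
clock: 9.22
position: [0.5208, 0.262, 0.1112]
tool_rot: [-0.0, 0.085, 0.996, -0.0]
contact_force: [-0.7, -0.3, 0.0]
opening: 0.0005
```

Emit:
step_arm:
  targets:
    - [[1, 0, 0, -0.002, 0, 0, 0], [1, 0, 0, -0.004, 0, 0, 0], [1, 0, 0, -0.004, 0, 0, 0]]

```text
clock: 9.47
position: [0.5208, 0.2619, 0.1092]
tool_rot: [-0.0, 0.085, 0.996, -0.0]
contact_force: [-0.2, 0.7, 0.3]
opening: 0.0006
```

Emit:
step_arm:
  targets:
    - [[1, 0, 0, -0.002, 0, 0, 0], [1, 0, 0, -0.004, 0, 0, 0], [1, 0, 0, -0.004, 0, 0, 0]]

```text
clock: 9.72
position: [0.5208, 0.2619, 0.1072]
tool_rot: [-0.0, 0.085, 0.996, -0.0]
contact_force: [-0.5, -0.5, 0.5]
opening: 0.0004
```

Emit:
step_arm:
  targets:
    - [[1, 0, 0, -0.002, 0, 0, 0], [1, 0, 0, -0.004, 0, 0, 0], [1, 0, 0, -0.004, 0, 0, 0]]

```text
clock: 9.97
position: [0.5208, 0.2619, 0.1052]
tool_rot: [-0.0, 0.085, 0.996, -0.0]
contact_force: [0.4, -0.1, -1.3]
opening: 0.0007
```

Emit:
step_arm:
  targets:
    - [[1, 0, 0, -0.002, 0, 0, 0], [1, 0, 0, -0.006, 0, 0, 0], [1, 0, 0, -0.006, 0, 0, 0]]

```text
clock: 10.22
position: [0.5213, 0.2622, 0.1038]
tool_rot: [0.0, 0.085, 0.996, 0.0]
contact_force: [-2.8, -0.7, 6.4]
opening: 0.0002
```

Emit:
step_arm:
  targets:
    - [[1, 0, 0, -0.002, 0, 0, 0], [1, 0, 0, -0.004, 0, 0, 0], [1, 0, 0, -0.004, 0, 0, 0]]

```text
clock: 10.47
position: [0.5214, 0.2627, 0.1037]
tool_rot: [0.0, 0.085, 0.996, 0.001]
contact_force: [-5.2, -0.5, 13.9]
opening: 0.0001
```

```bash
python3 - <<'E'
from fit import *
t=readout.read_state(); P=np.array(t['position']);print(P,t['contact_force'])
o=[]
for n in('side','scene'):
    s=snap(n); u=proj(s,P)[0]; x,y=int(u[0]),int(u[1]); a=s['color'][y-35:y+35,x-35:x+35,::-1]
    a=cv2.resize(a,None,fx=5.6,fy=5.6,interpolation=cv2.INTER_CUBIC)
    print(n,x-35,y-35)
    for dz in(-.025,0,.025):
        q=(proj(s,P+[0,0,dz])[0]-[x-35,y-35])*5.6; cv2.circle(a,(int(q[0]),int(q[1])),2,(0,0,255),-1); print(q)
    o.append(a)
cv2.imwrite('pics/t.png',np.hstack(o))
E
```

```text
[0.52144533 0.26265506 0.10365101] [-5.20213421 -0.47626007 13.93988753]
side 232 131
[203.09666314 236.39705063]
[201.02985881 199.13632391]
[198.91678849 161.04150565]
scene 372 220
[190.93045248 224.41716637]
[198.87750706 197.0044802 ]
[207.05761628 168.78789201]
```

View pics/t.png

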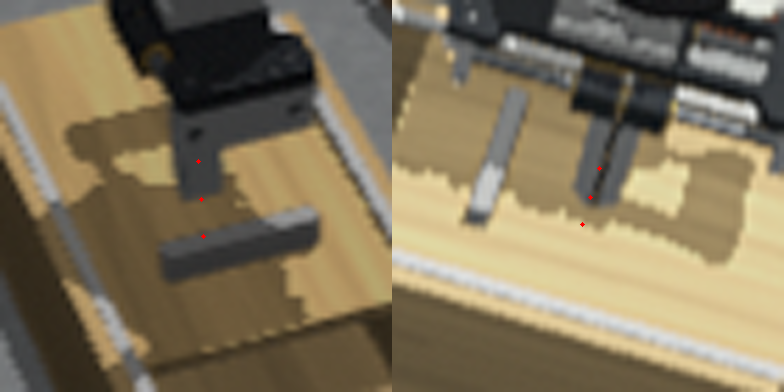

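Emit:
step_arm:
  targets:
    - [[0.3, 0, 0, 0.082, 0, 0, 0], [0.3, 0, 0, 0.082, 0, 0, 0], [0.3, -0.016, -0.103, 0.082, 0, 0, 0], [0.3, -0.016, -0.103, 0.082, 0, 0, 0], [0.3, -0.016, -0.103, 0.082, 0, 0, 0], [0.3, -0.016, -0.103, 0.05, 0, 0, 0], [0.3, -0.016, -0.103, 0.018, 0, 0, 0], [0.3, -0.016, -0.103, 0.018, 0, 0, 0]]

```text
clock: 11.23
position: [0.5106, 0.2105, 0.1062]
tool_rot: [-0.003, 0.086, 0.996, -0.001]
contact_force: [-1.2, 0.2, -1.2]
opening: 0.0505
```

Emit:
step_arm:
  targets:
    - [[1, 0, 0, 0, 0, 0, 0], [1, 0, 0, 0, 0, 0, 0], [1, 0, 0, 0, 0, 0, 0], [1, 0, 0, 0, 0, 0, 0], [1, 0, 0, 0, 0, 0, 0], [1, 0, 0, 0, 0, 0, 0], [1, 0, 0, 0, 0, 0, 0], [1, 0, 0, 0, 0, 0, 0]]

```text
clock: 11.9
position: [0.5133, 0.2107, 0.1099]
tool_rot: [0.0, 0.085, 0.996, 0.0]
contact_force: [0.2, 0.7, 1.3]
opening: 0.0116
```

Emit:
step_arm:
  targets:
    - [[1, 0.004, 0.02, 0, 0, 0, 0], [1, 0.012, 0.07, 0, 0, 0, 0], [1, 0.022, 0.12, 0, 0, 0, 0], [1, 0.032, 0.18, 0, 0, 0, 0], [1, 0.042, 0.24, 0, 0, 0, 0], [1, 0.05, 0.29, 0, 0, 0, 0], [1, 0.058, 0.33, 0, 0, 0, 0], [1, 0.058, 0.335, 0, 0, 0, 0]]

```text
clock: 12.57
position: [0.5424, 0.382, 0.1099]
tool_rot: [0.001, 0.084, 0.996, 0.001]
contact_force: [-0.6, 1.8, 3.4]
opening: 0.0119
```

Emit:
step_arm:
  targets:
    - [[1, 0.001, 0.008, 0, 0, 0, 0], [1, 0.002, 0.014, 0, 0, 0, 0], [1, 0.003, 0.02, 0, 0, 0, 0], [1, 0.003, 0.02, 0, 0, 0, 0]]

```text
clock: 12.9
position: [0.5428, 0.3846, 0.1099]
tool_rot: [-0.001, 0.086, 0.996, -0.003]
contact_force: [-3.0, -7.8, 7.4]
opening: 0.0118
```

Emit:
step_arm:
  targets:
    - [[0.5, 0, 0, 0, 0, 0, 0], [0.5, 0, 0, 0, 0, 0, 0], [0.5, 0, 0, 0.1, 0, 0, 0], [0.5, 0, 0, 0.18, 0, 0, 0], [0.5, 0.03, -0.2, 0.18, 0, 0, 0], [0.5, 0.06, -0.4, 0.18, 0, 0, 0], [0.5, 0.064, -0.5, 0.18, 0, 0, 0.04], [0.5, 0.064, -0.5, 0.18, 0, 0, 0.04]]

```text
clock: 13.57
position: [0.5654, 0.2214, 0.1979]
tool_rot: [0.0, 0.069, 0.998, 0.0]
contact_force: [1.0, -0.4, -0.9]
opening: 0.0467
```

Emit:
step_arm:
  targets:
    - [[0.45, 0, -0.3, 0, 0, 0, 0], [0.45, 0, -0.3, 0, 0, 0, 0], [0.45, 0, -0.3, 0, 0, 0, 0], [0.45, 0, -0.3, 0, 0, 0, 0], [0.45, 0, -0.3, 0, 0, 0, 0], [0.45, 0, -0.3, 0, 0, 0, 0]]

```text
clock: 14.07
position: [0.5653, 0.0716, 0.1975]
tool_rot: [-0.0, 0.072, 0.997, 0.001]
contact_force: [0.5, 0.0, 0.6]
opening: 0.0515
```

```bash
cat > look.py <<'E'
from fit import *
import sys
def look(cams_,lab,mod,p0,rad=.05):
    obs=[]
    for n in cams_:
        s=snap(n); best=None
        for d in finder.masks_of(lab,n):
            if d['confidence']<.25: continue
            v,u=np.nonzero(d['mask']); w=ray(s,u.mean(),v.mean(),.018)
            dist=np.hypot(*(w[:2]-np.array(p0[:2])))
            if dist<rad and (best is None or dist<best[0]): best=(dist,d['mask'],w,d['confidence'])
        if best is None: print(n,'none'); continue
        print(n,'conf',round(best[3],2),np.round(best[2][:2],4))
        obs.append((s,best[1]))
    if not obs: return None
    x,f=fit(obs,mod,p0); print(lab,np.round(x,4),'yaw',round(np.degrees(x[2]),1),'cost',round(f,3)); return x
def st():
    t=readout.read_state(); q=t['tool_rot']; R=cv2.Rodrigues(np.zeros(3))[0]
    from scipy.spatial.transform import Rotation as Ro
    y=Ro.from_quat([q[1],q[2],q[3],q[0]]).apply([0,1,0]); print('tcp',np.round(t['position'],4),'jaw yaw',round(np.degrees(np.arctan2(y[1],y[0])),1),'F',np.round(t['contact_force'],1),'open',round(t['opening'],4),'t',t['clock'],'j',np.round(t['joints'],2))
E
python3 - <<'E'
from look import *
st()
for c in (['wrist'],['side','scene']):
    look(c,'union_a',UNI,[.5752,-.0157,np.radians(172)])
    look(c,'union_a',UNI,[.456,0,np.radians(181)])
E
```

```text
tcp [0.5653 0.0716 0.1975] jaw yaw 81.8 F [0.5 0.  0.6] open 0.0515 t 14.0667 j [-0.03  0.2   1.56  0.    1.39 -1.45]
wrist conf 0.88 [ 0.5705 -0.0173]
union_a [ 0.5772 -0.0168  3.0034] yaw 172.1 cost 0.18
wrist none
side conf 0.72 [ 0.5734 -0.0149]
scene conf 0.77 [ 0.5759 -0.0175]
union_a [ 0.5741 -0.0166  3.0063] yaw 172.2 cost 0.111
side conf 0.58 [ 0.4573 -0.    ]
scene conf 0.66 [ 0.4568 -0.0016]
union_a [ 4.5620e-01 -1.4000e-03  3.1854e+00] yaw 182.5 cost 0.109
```

Emit:
step_arm:
  targets:
    - [[0.45, 0.02, -0.1, 0, 0, 0, 0], [0.45, 0.02, -0.176, 0, 0, 0, 0], [0.45, 0.02, -0.176, -0.08, 0, 0, 0], [0.45, 0.02, -0.176, -0.16, 0, 0, 0], [0.45, 0.02, -0.176, -0.24, 0, 0, 0], [0.45, 0.02, -0.176, -0.31, 0, 0, 0], [0.45, 0.02, -0.176, -0.35, 0, 0, 0], [0.45, 0.02, -0.176, -0.38, 0, 0, 0]]

```text
clock: 15.33
position: [0.5731, -0.0148, 0.0046]
tool_rot: [-0.003, 0.07, 0.998, 0.0]
contact_force: [0.9, 0.2, 0.1]
opening: 0.0517
```

Emit:
step_arm:
  targets:
    - [[0.45, 0, 0, 0, 0, 0, 0], [1, 0, 0, 0, 0, 0, 0], [1, 0, 0, 0, 0, 0, 0], [1, 0, 0, 0, 0, 0, 0], [1, 0, 0, 0, 0, 0, 0], [1, 0, 0, 0, 0, 0, 0], [1, 0, 0, 0, 0, 0, 0], [1, 0, 0, 0, 0, 0, 0]]

```text
clock: 16.0
position: [0.577, -0.0157, 0.0097]
tool_rot: [0.001, 0.07, 0.998, -0.0]
contact_force: [-1.5, -1.0, 5.8]
opening: 0.0234
```

Emit:
step_arm:
  targets:
    - [[1, 0, 0, 0.06, 0, 0, 0], [1, 0, 0, 0.14, 0, 0, 0], [1, 0, 0, 0.22, 0, 0, 0], [1, 0, 0, 0.3, 0, 0, 0], [1, 0, 0.03, 0.34, 0, 0, 0], [1, -0.02, 0.1, 0.34, 0, 0, 0], [1, -0.04, 0.18, 0.34, 0, 0, -0.036], [1, -0.06, 0.26, 0.34, 0, 0, -0.036]]

```text
clock: 16.67
position: [0.5447, 0.1159, 0.178]
tool_rot: [-0.0, 0.086, 0.996, 0.0]
contact_force: [-0.1, 0.3, -2.8]
opening: 0.0231
```

Emit:
step_arm:
  targets:
    - [[1, -0.01, 0.08, 0, 0, 0, 0], [1, -0.02, 0.16, 0, 0, 0, 0], [1, -0.03, 0.24, 0, 0, 0, 0], [1, -0.04, 0.31, 0, 0, 0, 0], [1, -0.04, 0.348, 0, 0, 0, 0], [1, -0.04, 0.348, 0, 0, 0, 0], [1, -0.04, 0.348, 0, 0, 0, 0]]

```text
clock: 17.25
position: [0.5243, 0.2897, 0.1768]
tool_rot: [-0.001, 0.083, 0.997, -0.001]
contact_force: [-0.2, -0.7, -2.5]
opening: 0.0231
```

Emit:
step_arm:
  targets:
    - [[1, 0.002, -0.002, -0.06, 0, 0, 0], [1, 0.002, -0.002, -0.12, 0, 0, 0], [1, 0.002, -0.002, -0.18, 0, 0, 0], [1, 0.002, -0.002, -0.23, 0, 0, 0], [1, 0.002, -0.002, -0.26, 0, 0, 0], [1, 0.002, -0.002, -0.28, 0, 0, 0], [1, 0.002, -0.002, -0.29, 0, 0, 0], [1, 0.002, -0.002, -0.29, 0, 0, 0]]

```text
clock: 17.92
position: [0.526, 0.2867, 0.0319]
tool_rot: [-0.001, 0.085, 0.996, -0.001]
contact_force: [0.1, -0.9, -3.0]
opening: 0.0232
```

Emit:
step_arm:
  targets:
    - [[0.6, 0, 0, 0, 0, 0, 0], [0.6, 0, 0, 0, 0, 0, 0], [0.6, 0, 0, 0, 0, 0, 0], [0.6, 0, 0, 0.08, 0, 0, 0], [0.6, 0, 0, 0.16, 0, 0, 0], [0.6, 0, 0, 0.24, 0, 0, 0], [0.6, 0, -0.08, 0.32, 0, 0, 0], [0.45, 0, -0.16, 0.32, 0, 0, 0]]

```text
clock: 18.58
position: [0.5311, 0.2207, 0.1999]
tool_rot: [0.007, 0.081, 0.997, 0.003]
contact_force: [0.6, -1.4, 0.5]
opening: 0.0412
```

```bash
python3 - <<'E'
from look import *
st()
look(['side','scene'],'union_a',UNI,[.576,-.1513,np.radians(170)])
snap('scene'); 
for d in finder.spot_in('union_a','scene'): print(d['confidence'],d['extent'])
snap('wrist','w4')
E
```

```text
tcp [0.5311 0.2207 0.1999] jaw yaw 80.7 F [ 0.6 -1.4  0.5] open 0.0412 t 18.5833 j [ 0.24  0.2   1.56  0.    1.37 -1.17]
side conf 0.93 [ 0.5766 -0.1507]
scene conf 0.87 [ 0.5762 -0.1525]
union_a [ 0.5758 -0.1516  2.9537] yaw 169.2 cost 0.095
0.7 [251.9, 248.5, 273.2, 282.9]
0.61 [310.0, 224.5, 327.8, 259.7]
0.6 [407.1, 255.6, 421.0, 275.3]
```

Emit:
step_arm:
  targets:
    - [[0.45, 0.02, -0.08, 0, 0, 0, 0], [0.45, 0.04, -0.16, 0, 0, 0, 0], [0.45, 0.06, -0.24, 0, 0, 0, 0], [0.45, 0.08, -0.32, 0, 0, 0, 0], [0.45, 0.1, -0.4, 0, 0, 0, 0], [0.45, 0.1, -0.48, 0, 0, 0, -0.02], [0.45, 0.1, -0.56, 0, 0, 0, -0.02], [0.45, 0.1, -0.6, 0, 0, 0, -0.02]]

```text
clock: 19.6
position: [0.5764, -0.0855, 0.1897]
tool_rot: [-0.001, 0.092, 0.996, -0.001]
contact_force: [0.3, 1.2, 0.3]
opening: 0.052
```

Emit:
step_arm:
  targets:
    - [[0.45, 0, -0.08, 0, 0, 0, 0], [0.45, 0, -0.1, 0, 0, 0, 0], [0.45, 0, -0.1, 0, 0, 0, 0], [0.45, 0, -0.1, 0, 0, 0, 0]]

```text
clock: 19.93
position: [0.5764, -0.1313, 0.1899]
tool_rot: [-0.001, 0.092, 0.996, 0.001]
contact_force: [0.1, 0.6, -0.3]
opening: 0.0516
```

```bash
python3 - <<'E'
from look import *
st()
look(['wrist'],'union_a',UNI,[.576,-.1513,np.radians(170)])
E
```

```text
tcp [ 0.5764 -0.1313  0.1899] jaw yaw 79.5 F [ 0.1  0.6 -0.3] open 0.0516 t 19.9333 j [-0.37  0.25  1.51  0.    1.38 -1.76]
wrist conf 0.84 [ 0.5788 -0.1522]
union_a [ 0.5786 -0.1523  2.9641] yaw 169.8 cost 0.042
```

Emit:
step_arm:
  targets:
    - [[0.45, 0, -0.041, 0, 0, 0, 0], [0.45, 0, -0.041, -0.08, 0, 0, 0], [0.45, 0, -0.041, -0.16, 0, 0, 0], [0.45, 0, -0.041, -0.24, 0, 0, 0], [0.45, 0, -0.041, -0.3, 0, 0, 0], [0.45, 0, -0.041, -0.34, 0, 0, 0], [0.45, 0, -0.041, -0.363, 0, 0, 0], [0.45, 0, -0.041, -0.363, 0, 0, 0]]

```text
clock: 20.7
position: [0.5742, -0.1501, 0.0063]
tool_rot: [-0.003, 0.091, 0.996, 0.001]
contact_force: [0.4, 0.6, 0.3]
opening: 0.0515
```

Emit:
step_arm:
  targets:
    - [[1, 0, 0, 0, 0, 0, 0], [1, 0, 0, 0, 0, 0, 0], [1, 0, 0, 0, 0, 0, 0], [1, 0, 0, 0, 0, 0, 0], [1, 0, 0, 0, 0, 0, 0], [1, 0, 0, 0, 0, 0, 0], [1, 0, 0, 0, 0, 0, 0]]

```text
clock: 21.28
position: [0.578, -0.1529, 0.0112]
tool_rot: [0.002, 0.092, 0.996, 0.0]
contact_force: [0.3, 3.1, 6.6]
opening: 0.0229
```

Emit:
step_arm:
  targets:
    - [[1, 0, 0, 0.06, 0, 0, 0], [1, 0, 0, 0.14, 0, 0, 0], [1, 0, 0, 0.22, 0, 0, 0], [1, 0, 0, 0.3, 0, 0, 0], [1, 0, 0.04, 0.34, 0, 0, 0], [1, -0.02, 0.12, 0.34, 0, 0, 0.016], [1, -0.04, 0.2, 0.34, 0, 0, 0.016], [1, -0.06, 0.28, 0.34, 0, 0, 0.016]]

```text
clock: 21.95
position: [0.5456, -0.0122, 0.1794]
tool_rot: [-0.0, 0.087, 0.996, -0.0]
contact_force: [0.2, 0.8, -2.1]
opening: 0.0233
```

Emit:
step_arm:
  targets:
    - [[1, -0.01, 0.08, 0, 0, 0, 0], [1, -0.02, 0.16, 0, 0, 0, 0], [1, -0.03, 0.24, 0, 0, 0, 0], [1, -0.04, 0.32, 0, 0, 0, 0], [1, -0.05, 0.4, 0, 0, 0, 0], [1, -0.057, 0.46, 0, 0, 0, 0], [1, -0.057, 0.51, 0, 0, 0, 0], [1, -0.057, 0.51, 0, 0, 0, 0]]

```text
clock: 22.62
position: [0.5165, 0.2464, 0.1786]
tool_rot: [-0.001, 0.083, 0.997, 0.001]
contact_force: [-0.2, -0.2, -2.4]
opening: 0.0232
```

Emit:
step_arm:
  targets:
    - [[1, 0.003, 0, -0.06, 0, 0, 0], [1, 0.003, 0, -0.12, 0, 0, 0], [1, 0.003, 0, -0.18, 0, 0, 0], [1, 0.003, 0, -0.23, 0, 0, 0], [1, 0.003, 0, -0.26, 0, 0, 0], [1, 0.003, 0, -0.28, 0, 0, 0], [1, 0.003, 0, -0.294, 0, 0, 0], [1, 0.003, 0, -0.294, 0, 0, 0]]

```text
clock: 23.28
position: [0.5185, 0.2412, 0.0309]
tool_rot: [-0.001, 0.086, 0.996, -0.001]
contact_force: [0.4, 0.1, -2.9]
opening: 0.0232
```

Emit:
step_arm:
  targets:
    - [[0.6, 0, 0, 0, 0, 0, 0], [0.6, 0, 0, 0, 0, 0, 0], [0.6, 0, 0, 0, 0, 0, 0], [0.6, 0, 0, 0.08, 0, 0, 0], [0.6, 0, 0, 0.16, 0, 0, 0], [0.6, 0, 0, 0.24, 0, 0, 0], [0.6, 0, -0.08, 0.32, 0, 0, 0], [0.45, 0.02, -0.16, 0.32, 0, 0, 0]]

```text
clock: 23.95
position: [0.5312, 0.1754, 0.199]
tool_rot: [0.007, 0.083, 0.997, 0.002]
contact_force: [1.5, -1.0, 0.3]
opening: 0.0416
```

Emit:
step_arm:
  targets:
    - [[0.45, 0.04, -0.08, 0, 0, 0, 0], [0.45, 0.08, -0.16, 0, 0, 0, 0], [0.45, 0.12, -0.24, 0, 0, 0, 0], [0.45, 0.16, -0.28, 0, 0, 0, 0], [0.45, 0.2, -0.28, 0, 0, 0, 0], [0.45, 0.2, -0.28, 0, 0, 0, 0]]

```text
clock: 24.45
position: [0.6312, 0.03, 0.192]
tool_rot: [0.003, 0.087, 0.996, 0.0]
contact_force: [-0.2, 0.2, 0.4]
opening: 0.0514
```

```bash
python3 - <<'E'
from look import *
st()
x=look(['side','wrist'],'elbow_a',ELB,[.6773,-.0434,np.radians(168.6)],.06)
look(['wrist'],'elbow_a',ELB,list(x),.06)
x=look(['side'],'elbow_a',ELB,list(x),.06)
for l in (0,16,20): print(tf(np.array([[l,-22.,17.]]),x))
E
```

```text
tcp [0.6312 0.03   0.192 ] jaw yaw 80.0 F [-0.2  0.2  0.4] open 0.0514 t 24.45 j [-0.09  0.33  1.41  0.    1.4  -1.49]
side conf 0.65 [ 0.6876 -0.0366]
wrist conf 0.67 [ 0.6857 -0.0289]
elbow_a [ 0.6787 -0.0442  2.926 ] yaw 167.6 cost 0.308
wrist conf 0.64 [ 0.6857 -0.0288]
elbow_a [ 0.6791 -0.045   2.9254] yaw 167.6 cost 0.443
side conf 0.7 [ 0.685  -0.0346]
elbow_a [ 0.6759 -0.0428  2.9492] yaw 169.0 cost 0.166
[[ 0.68010524 -0.02116118  0.017     ]]
[[ 0.66440032 -0.01810251  0.017     ]]
[[ 0.66047409 -0.01733784  0.017     ]]
```

Emit:
step_arm:
  targets:
    - [[0.45, 0.04, -0.06, 0, 0, 0, 0], [0.45, 0.064, -0.096, 0, 0, 0, -0.03], [0.45, 0.064, -0.096, -0.04, 0, 0, -0.03], [0.45, 0.064, -0.096, -0.12, 0, 0, -0.03], [0.45, 0.064, -0.096, -0.2, 0, 0, -0.03], [0.45, 0.064, -0.096, -0.28, 0, 0, -0.03], [0.45, 0.064, -0.096, -0.34, 0, 0, -0.03], [0.45, 0.064, -0.096, -0.367, 0, 0, -0.03]]

```text
clock: 25.52
position: [0.6548, -0.0141, 0.0012]
tool_rot: [-0.005, 0.097, 0.995, 0.0]
contact_force: [-1.6, 1.4, -0.7]
opening: 0.0519
```

Emit:
step_arm:
  targets:
    - [[0.45, 0, 0, 0, 0, 0, 0], [1, 0, 0, 0, 0, 0, 0], [1, 0, 0, 0, 0, 0, 0], [1, 0, 0, 0, 0, 0, 0], [1, 0, 0, 0, 0, 0, 0], [1, 0, 0, 0, 0, 0, 0], [1, 0, 0, 0, 0, 0, 0], [1, 0, 0, 0, 0, 0, 0]]

```text
clock: 26.18
position: [0.6608, -0.0158, 0.0084]
tool_rot: [0.002, 0.097, 0.995, -0.0]
contact_force: [0.5, -1.8, 2.9]
opening: 0.0256
```

Emit:
step_arm:
  targets:
    - [[1, 0, 0, 0.04, 0, 0, 0], [1, 0, 0, 0.1, 0, 0, 0], [1, 0, 0, 0.16, 0, 0, 0], [1, -0.02, 0, 0.24, 0, 0, 0], [1, -0.06, 0, 0.32, 0, 0, 0], [1, -0.1, 0.03, 0.34, 0, 0, 0], [1, -0.14, 0.06, 0.34, 0, 0, 0], [1, -0.18, 0.1, 0.34, 0, 0, 0]]

```text
clock: 26.85
position: [0.5689, 0.0345, 0.1779]
tool_rot: [0.001, 0.098, 0.995, 0.0]
contact_force: [-0.9, 0.5, -3.9]
opening: 0.025
```

Emit:
step_arm:
  targets:
    - [[1, -0.02, 0.08, 0, 0, 0, 0], [1, -0.04, 0.16, 0, 0, 0, 0], [1, -0.07, 0.23, 0, 0, 0, 0.03], [1, -0.107, 0.3, 0, 0, 0, 0.03], [1, -0.107, 0.309, 0, 0, 0, 0.03], [1, -0.107, 0.309, 0, 0, 0, 0.03], [1, -0.107, 0.309, 0, 0, 0, 0.03]]

```text
clock: 27.43
position: [0.5154, 0.1891, 0.176]
tool_rot: [-0.001, 0.085, 0.996, -0.0]
contact_force: [-0.3, -0.5, -1.9]
opening: 0.025
```

Emit:
step_arm:
  targets:
    - [[1, 0, 0, -0.06, 0, 0, 0], [1, 0, 0, -0.12, 0, 0, 0], [1, 0, 0, -0.18, 0, 0, 0], [1, 0, 0, -0.23, 0, 0, 0], [1, 0, 0, -0.26, 0, 0, 0], [1, 0, 0, -0.28, 0, 0, 0], [1, 0, 0, -0.294, 0, 0, 0], [1, 0, 0, -0.294, 0, 0, 0]]

```text
clock: 28.1
position: [0.5156, 0.188, 0.0284]
tool_rot: [-0.001, 0.086, 0.996, -0.0]
contact_force: [-0.5, -0.7, -2.4]
opening: 0.0253
```

Emit:
step_arm:
  targets:
    - [[0.6, 0, 0, 0, 0, 0, 0], [0.6, 0, 0, 0, 0, 0, 0], [0.6, 0, 0, 0, 0, 0, 0], [0.6, 0, 0, 0.08, 0, 0, 0], [0.6, 0, 0, 0.16, 0, 0, 0], [0.6, 0, 0, 0.24, 0, 0, 0], [0.6, 0, -0.08, 0.32, 0, 0, 0], [0.45, -0.02, -0.16, 0.32, 0, 0, 0]]

```text
clock: 28.77
position: [0.5138, 0.1214, 0.1962]
tool_rot: [0.008, 0.083, 0.997, 0.002]
contact_force: [0.7, -0.2, -0.4]
opening: 0.0412
```

Emit:
step_arm:
  targets:
    - [[0.45, -0.04, -0.08, 0, 0, 0, 0.1], [0.45, -0.06, -0.16, 0, 0, 0, 0.2], [0.45, -0.08, -0.18, 0, 0, 0, 0.24], [0.45, -0.08, -0.18, 0, 0, 0, 0.24], [0.45, -0.08, -0.18, 0, 0, 0, 0.24]]

```text
clock: 29.18
position: [0.4687, 0.0292, 0.189]
tool_rot: [0.002, -0.007, 1.0, 0.0]
contact_force: [0.0, -0.7, 0.2]
opening: 0.0515
```

```bash
python3 - <<'E'
from look import *
st()
x=look(['side','scene'],'union_a',UNI,[.4562,-.001,np.radians(182)])
x=look(['wrist'],'union_a',UNI,[.4562,-.001,np.radians(182)])
look(['side','scene'],'printer',PRN,[.4341,-.3063,.2026],.08)
s=snap('scene'); a=s['color'][205:320,320:480,::-1];cv2.imwrite('pics/b1.png',cv2.resize(a,None,fx=5,fy=5,interpolation=cv2.INTER_CUBIC))
E
```

```text
tcp [0.4687 0.0292 0.189 ] jaw yaw 90.8 F [ 0.  -0.7  0.2] open 0.0515 t 29.1833 j [-0.12 -0.01  1.81  0.    1.34 -1.71]
side conf 0.71 [ 0.4383 -0.022 ]
scene conf 0.74 [ 0.4404 -0.0233]
union_a [ 0.439  -0.023   3.1579] yaw 180.9 cost 0.085
wrist conf 0.57 [ 0.4411 -0.0233]
union_a [ 0.4422 -0.0234  3.1594] yaw 181.0 cost 0.035
side conf 0.6 [ 0.4306 -0.3044]
scene conf 0.88 [ 0.4329 -0.3081]
printer [ 0.4341 -0.3063  0.2027] yaw 11.6 cost 0.109
```

View pics/b1.png

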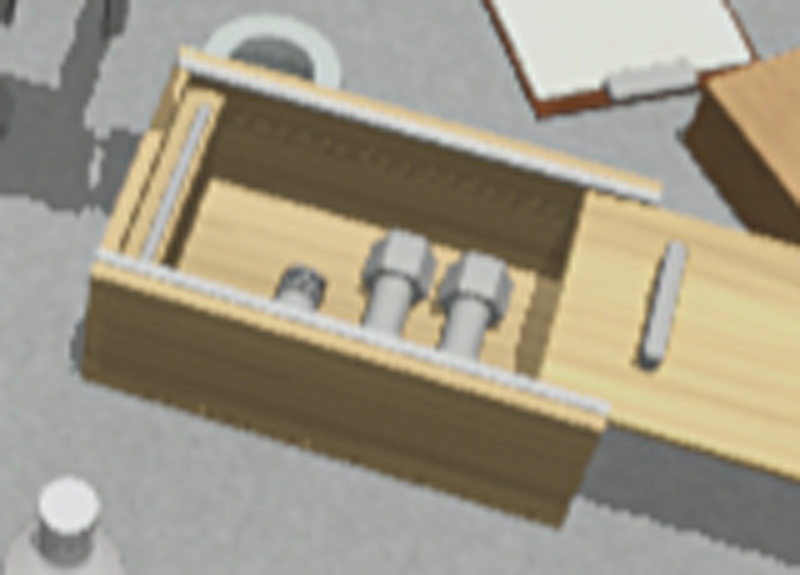

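```bash
python3 - <<'E'
from look import *
s=snap('side'); print(ray(s,296.9,275.7,.004),ray(s,244,298.6,.004))
w=snap('wrist','w5'); P=np.array([.4405,-.0234])
for dy in(-.031,-.019,.019,.031): print(proj(w,[.4405,-.0234+dy,.01]))
E
```

```text
[ 0.43369574 -0.04352685  0.004     ] [ 0.2839025  -0.03778831  0.004     ]
[[229.03800211 192.3339522 ]]
[[242.00700431 192.55868978]]
[[283.05133943 193.26993991]]
[[296.00508079 193.49441303]]
```

View pics/w5.png

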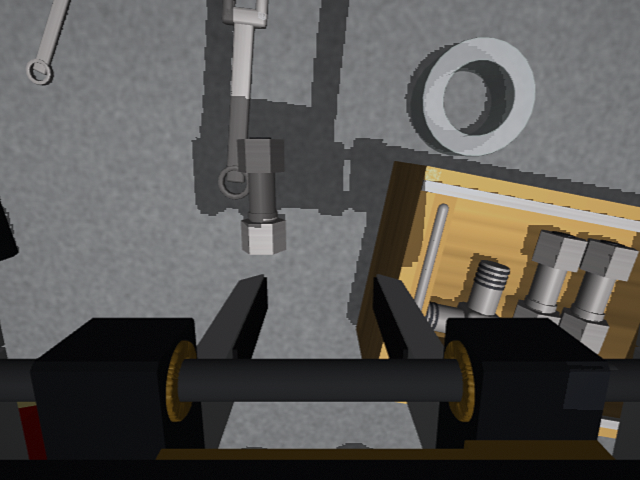

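Emit:
step_arm:
  targets:
    - [[0.45, -0.03, -0.105, 0, 0, 0, 0], [0.45, -0.03, -0.105, 0, 0, 0, 0], [0.45, -0.03, -0.105, -0.08, 0, 0, 0], [0.45, -0.03, -0.105, -0.16, 0, 0, 0], [0.45, -0.03, -0.105, -0.22, 0, 0, 0], [0.45, -0.03, -0.105, -0.26, 0, 0, 0], [0.45, -0.03, -0.105, -0.28, 0, 0, 0], [0.45, -0.03, -0.105, -0.28, 0, 0, 0]]

```text
clock: 30.5
position: [0.4508, -0.0224, 0.0453]
tool_rot: [-0.003, -0.009, 1.0, 0.001]
contact_force: [0.3, 0.1, 0.6]
opening: 0.0518
```

```bash
python3 - <<'E'
from look import *
st()
w=snap('wrist','w6')
E
```

```text
tcp [ 0.4508 -0.0224  0.0453] jaw yaw 91.0 F [0.3 0.1 0.6] open 0.0518 t 30.5 j [-0.24  0.15  1.97 -0.    1.03 -1.83]
```

View pics/w6.png

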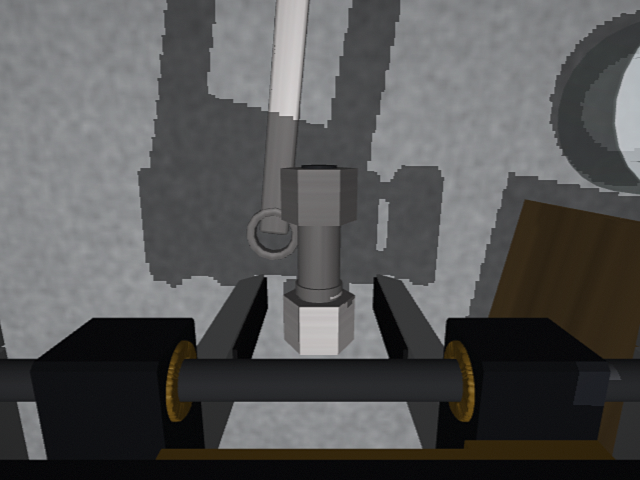

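```bash
python3 - <<'E'
from look import *
w=snap('wrist'); st()
print('ring edge',ray(w,273,260,.006)[:2],'waist ends',ray(w,319,226,.030)[0],ray(w,319,290,.030)[0],ray(w,300,290,.018)[:2],'nut far edges',ray(w,318,167,.036)[0],ray(w,318,353,.018)[0], ray(w,318,306,.036)[0])
E
```

```text
tcp [ 0.4539 -0.023   0.0483] jaw yaw 91.0 F [-0.1 -0.3  0.2] open 0.0521 t 30.6 j [-0.24  0.15  1.97 -0.    1.03 -1.83]
ring edge [ 0.44951077 -0.05063949] waist ends 0.4235769061997251 0.4591752474421136 [ 0.46384036 -0.03377396] nut far edges 0.392915157292592 0.5039787381086345 0.4660253628277402
```

Emit:
step_arm:
  targets:
    - [[0.45, 0, 0, -0.02, 0, 0, 0], [0.45, 0, 0, -0.04, 0, 0, 0], [0.45, 0, 0, -0.055, 0, 0, 0], [0.45, 0, 0, -0.066, 0, 0, 0], [0.45, 0, 0, -0.073, 0, 0, 0], [0.45, 0, 0, -0.078, 0, 0, 0], [0.45, 0, 0, -0.078, 0, 0, 0]]

```text
clock: 31.18
position: [0.4526, -0.0227, 0.008]
tool_rot: [-0.001, -0.009, 1.0, 0.0]
contact_force: [0.1, 0.3, 0.5]
opening: 0.0521
```

Emit:
step_arm:
  targets:
    - [[1, 0, 0, 0, 0, 0, 0], [1, 0, 0, 0, 0, 0, 0], [1, 0, 0, 0, 0, 0, 0], [1, 0, 0, 0, 0, 0, 0], [1, 0, 0, 0, 0, 0, 0], [1, 0, 0, 0, 0, 0, 0], [1, 0, 0, 0, 0, 0, 0], [1, 0, 0, 0, 0, 0, 0]]

```text
clock: 31.85
position: [0.4533, -0.023, 0.0088]
tool_rot: [0.0, -0.009, 1.0, -0.0]
contact_force: [-0.0, 0.8, 1.5]
opening: 0.0232
```

Emit:
step_arm:
  targets:
    - [[1, 0, 0, 0.02, 0, 0, 0], [1, 0, 0, 0.06, 0, 0, 0], [1, 0, 0, 0.1, 0, 0, 0], [1, 0, 0, 0.1, 0, 0, 0]]

```text
clock: 32.18
position: [0.4561, -0.0235, 0.0621]
tool_rot: [0.003, -0.009, 1.0, -0.001]
contact_force: [1.0, -0.0, -2.1]
opening: 0.0229
```

```bash
python3 - <<'E'
from look import *
st()
s=snap('side'); 
for d in finder.spot_in('spanner','side'): print(d['confidence'],d['extent'],ray(s,(d['extent'][0]+d['extent'][2])/2,(d['extent'][1]+d['extent'][3])/2,.004)[:2])
snap('wrist','w7')
E
```

```text
tcp [ 0.4561 -0.0235  0.0621] jaw yaw 91.0 F [ 1.  -0.  -2.1] open 0.0229 t 32.1833 j [-0.24  0.12  1.96  0.    1.05 -1.83]
0.94 [231.4, 413.0, 318.5, 442.2] [ 0.18559532 -0.37142387]
0.7 [235.6, 274.6, 302.1, 310.0] [ 0.34628633 -0.05267692]
0.56 [253.1, 341.0, 303.8, 351.8] [ 0.28979546 -0.20189079]
```

View pics/w7.png

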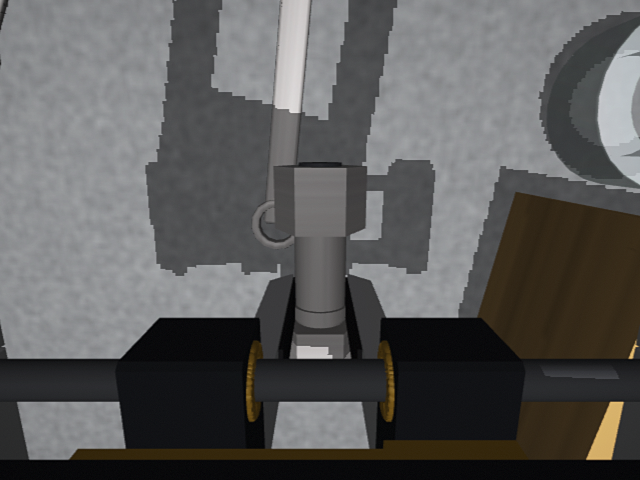

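```bash
python3 - <<'E'
from look import *
import pickle
bx=pickle.load(open('r0.pkl','rb'))['box']
def inbox(w): 
    d=w[:2]-bx[:2];cc,ss=np.cos(bx[2]),np.sin(bx[2]); return np.round([cc*d[0]+ss*d[1],-ss*d[0]+cc*d[1]],4)
s=snap('wrist'); P=np.array(readout.read_state()['position']);R=np.array(s['R']);C=-R.T@np.array(s['t'])
s['t']=-R@(C-P+np.array([.4687,.0292,.189]))
for u,v,z in((493,264,.035),(476,274,.027),(509,278,.027),(430,316,.027),(545,232,.046),(560,268,.046),(425,166,.115)): print(u,v,inbox(ray(s,u,v,z)))
E
```

```text
493 264 [-0.0087 -0.0527]
476 274 [ 0.0053 -0.0613]
509 278 [ 0.0033 -0.0298]
430 316 [ 0.0544 -0.0928]
545 232 [-0.047  -0.0227]
560 268 [-0.0185  0.0007]
425 166 [-0.0812 -0.1566]
```

Emit:
step_arm:
  targets:
    - [[1, 0, 0, 0.06, 0, 0, 0], [1, 0, 0.02, 0.14, 0, 0, -0.15], [1, 0, 0.06, 0.22, 0, 0, -0.3], [1, 0, 0.1, 0.23, 0, 0, -0.45], [1, 0, 0.14, 0.23, 0, 0, -0.6], [1, 0, 0.18, 0.23, 0, 0, -0.75], [1, 0, 0.22, 0.23, 0, 0, -0.9], [1, 0, 0.22, 0.23, 0, 0, -1]]

```text
clock: 33.05
position: [0.4515, 0.09, 0.1719]
tool_rot: [-0.002, 0.376, 0.927, 0.0]
contact_force: [0.3, 0.6, -2.4]
opening: 0.0236
```

Emit:
step_arm:
  targets:
    - [[1, 0, 0.02, 0, 0, 0, -0.15], [1, 0, 0.04, 0, 0, 0, -0.3], [1, 0, 0.06, 0, 0, 0, -0.45], [1, 0, 0.08, 0, 0, 0, -0.6], [1, 0, 0.08, 0, 0, 0, -0.75], [1, 0, 0.08, 0, 0, 0, -0.9], [1, 0, 0.08, 0, 0, 0, -1], [1, 0, 0.08, 0, 0, 0, -1]]

```text
clock: 33.72
position: [0.4517, 0.1271, 0.1717]
tool_rot: [-0.001, 0.701, 0.713, -0.001]
contact_force: [-0.1, -0.2, -1.4]
opening: 0.0232
```

```bash
python3 - <<'E'
from look import *
st()
E
```

```text
tcp [0.4517 0.1271 0.1717] jaw yaw 0.9 F [-0.1 -0.2 -1.4] open 0.0232 t 33.7167 j [ 0.09  0.01  1.82 -0.    1.31  0.07]
```

Emit:
step_arm:
  targets:
    - [[1, 0.01, 0.04, 0, 0, 0, -0.12], [1, 0.025, 0.073, 0, 0, 0, -0.238], [1, 0.025, 0.073, 0, 0, 0, -0.238], [1, 0.025, 0.073, 0, 0, 0, -0.238], [1, 0.025, 0.073, 0, 0, 0, -0.238], [1, 0.025, 0.073, 0, 0, 0, -0.238]]

```text
clock: 34.22
position: [0.4649, 0.163, 0.1729]
tool_rot: [-0.0, 0.764, 0.645, -0.001]
contact_force: [0.1, 0.0, -1.7]
opening: 0.023
```

Emit:
step_arm:
  targets:
    - [[1, 0, 0, -0.06, 0, 0, 0], [1, 0, 0, -0.12, 0, 0, 0], [1, 0, 0, -0.18, 0, 0, 0], [1, 0, 0, -0.23, 0, 0, 0], [1, 0, 0, -0.26, 0, 0, 0], [1, 0, 0, -0.28, 0, 0, 0], [1, 0, 0, -0.289, 0, 0, 0], [1, 0, 0, -0.289, 0, 0, 0]]

```text
clock: 34.88
position: [0.465, 0.1632, 0.0285]
tool_rot: [-0.0, 0.765, 0.645, -0.001]
contact_force: [-0.3, -0.5, -2.2]
opening: 0.0233
```

Emit:
step_arm:
  targets:
    - [[0.6, 0, 0, 0, 0, 0, 0], [0.6, 0, 0, 0, 0, 0, 0], [0.6, 0, 0, 0, 0, 0, 0], [0.6, 0, 0, 0.08, 0, 0, 0], [0.6, 0, 0, 0.16, 0, 0, 0], [0.6, 0, 0, 0.24, 0, 0, 0], [0.6, 0, 0, 0.32, 0, 0, 0], [0.6, 0, 0, 0.32, 0, 0, 0]]

```text
clock: 35.55
position: [0.4725, 0.165, 0.2]
tool_rot: [0.005, 0.764, 0.645, 0.009]
contact_force: [1.5, 0.3, 1.4]
opening: 0.0373
```

Emit:
step_arm:
  targets:
    - [[1, 0.02, 0.08, 0, 0, 0, 0], [1, 0.04, 0.16, 0, 0, 0, 0], [1, 0.07, 0.24, 0, 0, 0, 0], [1, 0.1, 0.32, 0, 0, 0, 0], [1, 0.13, 0.4, 0, 0, 0, 0], [1, 0.165, 0.46, 0, 0, 0, 0], [1, 0.165, 0.5, 0, 0, 0, 0], [1, 0.165, 0.5, 0, 0, 0, 0]]

```text
clock: 36.22
position: [0.5482, 0.4182, 0.1892]
tool_rot: [-0.001, 0.763, 0.646, 0.001]
contact_force: [-1.1, -1.6, -0.6]
opening: 0.0
```

```bash
python3 - <<'E'
from look import *
import pickle
st()
bx=pickle.load(open('r0.pkl','rb'))['box']
def inbox(w): 
    d=w[:2]-bx[:2];cc,ss=np.cos(bx[2]),np.sin(bx[2]); return np.round([cc*d[0]+ss*d[1],-ss*d[0]+cc*d[1]],4)
out=[]
for n in ('scene','side'):
    s=snap(n)
    for l in('union_a','elbow_a'):
        for d in finder.spot_in(l,n):
            e=d['extent']; print(n,l,round(d['confidence'],2),np.round(e),inbox(ray(s,(e[0]+e[2])/2,(e[1]+e[3])/2,.03)))
    a=s['color'][190:330,320:490,::-1] if n=='scene' else s['color'][110:260,205:375,::-1]
    out.append(cv2.resize(a,(400,330 if n=='scene' else 353))[:330])
cv2.imwrite('pics/b2.png',np.hstack(out))
E
```

```text
tcp [0.5482 0.4182 0.1892] jaw yaw -9.5 F [-1.1 -1.6 -0.6] open 0.0 t 36.2167 j [0.53 0.45 1.24 0.   1.44 0.69]
scene union_a 0.71 [391. 251. 404. 272.] [-0.0222  0.0016]
scene union_a 0.71 [409. 254. 421. 278.] [-0.0245  0.0552]
scene union_a 0.59 [357. 238. 394. 261.] [-0.0391 -0.072 ]
scene elbow_a 0.56 [377. 256. 387. 264.] [-0.009  -0.0427]
side union_a 0.84 [249. 171. 283. 188.] [0.0008 0.0531]
side union_a 0.8 [256. 184. 287. 197.] [0.0005 0.0055]
side union_a 0.51 [260. 194. 271. 209.] [-0.0314 -0.0321]
side elbow_a 0.73 [271. 190. 302. 206.] [ 0.0291 -0.0404]
```

View pics/b2.png

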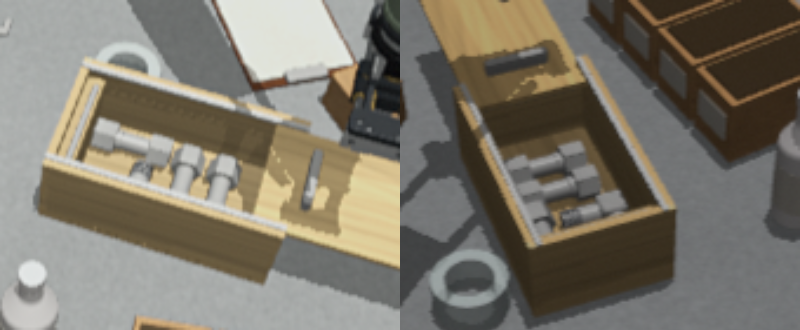

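Emit:
step_arm:
  targets:
    - [[1, 0, 0, -0.06, 0, 0, 0], [1, 0, 0, -0.12, 0, 0, 0], [1, 0, 0, -0.16, 0, 0, 0], [1, 0, 0, -0.16, 0, 0, 0], [1, 0, 0, -0.16, 0, 0, 0]]

```text
clock: 36.93
position: [0.5478, 0.4123, 0.1087]
tool_rot: [-0.0, 0.765, 0.644, -0.001]
contact_force: [0.3, 0.2, 0.1]
opening: -0.0
```

Emit:
step_arm:
  targets:
    - [[1, -0.004, -0.02, 0, 0, 0, 0], [1, -0.01, -0.06, 0, 0, 0, 0], [1, -0.017, -0.1, 0, 0, 0, 0], [1, -0.024, -0.14, 0, 0, 0, 0], [1, -0.031, -0.18, 0, 0, 0, 0], [1, -0.038, -0.22, 0, 0, 0, 0], [1, -0.045, -0.26, 0, 0, 0, 0], [1, -0.052, -0.3, 0, 0, 0, 0]]

```text
clock: 37.6
position: [0.5229, 0.2635, 0.1108]
tool_rot: [0.0, 0.765, 0.644, 0.003]
contact_force: [2.4, 3.4, -2.1]
opening: 0.0005
```

```bash
python3 - <<'E'
from look import *
st()
s=snap('scene')
for d in finder.spot_in('lid_bar','scene'): print(d['confidence'],d['extent'])
E
```

```text
tcp [0.5229 0.2635 0.1108] jaw yaw -9.7 F [ 2.4  3.4 -2.1] open 0.0005 t 37.6 j [0.32 0.31 1.61 0.   1.22 0.49]
0.8 [380.8, 230.7, 483.5, 297.4]
```

Emit:
step_arm:
  targets:
    - [[1, -0.006, -0.035, 0, 0, 0, 0], [1, -0.013, -0.07, 0, 0, 0, 0], [1, -0.019, -0.105, 0, 0, 0, 0], [1, -0.024, -0.135, 0, 0, 0, 0], [1, -0.027, -0.15, 0, 0, 0, 0], [1, -0.03, -0.165, 0, 0, 0, 0], [1, -0.033, -0.18, 0, 0, 0, 0], [1, -0.035, -0.195, 0, 0, 0, 0]]

```text
clock: 38.37
position: [0.5075, 0.175, 0.1109]
tool_rot: [-0.005, 0.765, 0.644, 0.009]
contact_force: [5.2, 21.9, -1.2]
opening: 0.0008
```

Emit:
step_arm:
  targets:
    - [[1, -0.0005, -0.003, 0, 0, 0, 0], [1, -0.001, -0.006, 0, 0, 0, 0], [1, -0.0015, -0.009, 0, 0, 0, 0], [1, -0.0015, -0.009, 0, 0, 0, 0]]

```text
clock: 38.7
position: [0.5047, 0.1633, 0.1099]
tool_rot: [-0.001, 0.765, 0.645, 0.002]
contact_force: [2.2, 5.8, 2.6]
opening: 0.001
```

Emit:
step_arm:
  targets:
    - [[1, -0.001, -0.004, 0, 0, 0, 0], [1, -0.001, -0.008, 0, 0, 0, 0], [1, -0.001, -0.008, 0, 0, 0, 0]]

```text
clock: 38.95
position: [0.5047, 0.1632, 0.1101]
tool_rot: [-0.003, 0.765, 0.644, 0.005]
contact_force: [3.6, 16.9, -0.2]
opening: 0.0004
```

Emit:
step_arm:
  targets:
    - [[1, 0.004, 0.024, 0, 0, 0, 0], [1, 0.004, 0.024, 0, 0, 0, 0], [1, 0.004, 0.024, 0.08, 0, 0, 0], [0.15, 0.004, 0.024, 0.16, 0, 0, 0], [0.15, 0, -0.06, 0.18, 0, 0, -0.15], [0.15, -0.02, -0.14, 0.18, 0, 0, -0.3], [0.15, -0.02, -0.22, 0.18, 0, 0, -0.45], [0.15, -0.04, -0.3, 0.18, 0, 0, -0.6]]

```text
clock: 39.62
position: [0.4828, 0.0052, 0.1992]
tool_rot: [0.001, 0.895, 0.446, -0.001]
contact_force: [0.1, -0.5, 0.5]
opening: 0.0301
```

Emit:
step_arm:
  targets:
    - [[0.15, -0.02, -0.08, 0, 0, 0, -0.15], [0.15, -0.03, -0.16, 0, 0, 0, -0.3], [0.15, -0.04, -0.24, 0, 0, 0, -0.45], [0.15, -0.05, -0.32, 0, 0, 0, -0.6], [0.15, -0.07, -0.4, 0, 0, 0, -0.75], [0.15, -0.1, -0.48, 0, 0, 0, -0.9], [0.15, -0.1, -0.5, 0, 0, 0, -0.94], [0.15, -0.1, -0.5, 0, 0, 0, -0.94]]

```text
clock: 40.28
position: [0.4315, -0.2452, 0.1984]
tool_rot: [-0.0, 0.996, 0.093, -0.001]
contact_force: [-0.2, 0.6, 0.1]
opening: 0.0797
```

```bash
python3 - <<'E'
from look import *
import pickle
st()
bx=pickle.load(open('r0.pkl','rb'))['box']
P={n:snap(n) for n in('side','scene')}
obs=[]
for n in P:
    ms=[d for d in finder.masks_of('kit_box',n) if d['confidence']>.4]
    if ms: obs.append((P[n],ms[0]['mask']))
def cost(q):
    c=0
    for s,m in obs:
        r_=render(s,BOX(q),bx,1); c+=1-(r_&m).sum()/(r_|m).sum()
    return c/len(obs)
print('lid q cost',[(q,round(cost(q),4)) for q in(0,5,10,20,40)])
x=look(['side','scene'],'printer',PRN,[.4341,-.3063,.2026],.1)
look(['wrist'],'printer',PRN,list(x),.1)
y=look(['side','scene'],'bin_plinth',PLI,[.7184,-.3375,.197],.1)
u=np.array([np.cos(y[2]),np.sin(y[2])]);v=np.array([-u[1],u[0]]);d=x[:2]-y[:2];print('in plinth frame',d@u,d@v,'gap',-(d@u)-.150)
E
```

```text
tcp [ 0.4315 -0.2452  0.1984] jaw yaw -79.3 F [-0.2  0.6  0.1] open 0.0797 t 40.2833 j [-0.69  0.04  1.73 -0.    1.37  0.69]
lid q cost [(0, np.float64(0.2369)), (5, np.float64(0.2369)), (10, np.float64(0.2369)), (20, np.float64(0.2481)), (40, np.float64(0.2769))]
side conf 0.98 [ 0.4304 -0.3044]
scene conf 0.65 [ 0.4322 -0.308 ]
printer [ 0.4341 -0.3062  0.2026] yaw 11.6 cost 0.082
wrist conf 0.86 [ 0.4395 -0.3059]
printer [ 0.4383 -0.3049  0.1878] yaw 10.8 cost 0.091
side conf 0.62 [ 0.7421 -0.3248]
scene conf 0.7 [ 0.7039 -0.3568]
bin_plinth [ 0.7179 -0.3378  0.2002] yaw 11.5 cost 0.053
in plinth frame -0.2718531313430692 0.08738417733334387 gap 0.12185313134306922
```

Emit:
step_arm:
  targets:
    - [[0.15, 0.006, -0.08, 0, 0, 0, 0.016], [0.15, 0.006, -0.122, 0, 0, 0, 0.016], [0.15, 0.006, -0.122, -0.06, 0, 0, 0.016], [0.15, 0.006, -0.122, -0.14, 0, 0, 0.016], [0.15, 0.006, -0.122, -0.22, 0, 0, 0.016], [0.15, 0.006, -0.122, -0.29, 0, 0, 0.016], [0.15, 0.006, -0.122, -0.33, 0, 0, 0.016], [0.15, 0.006, -0.122, -0.35, 0, 0, 0.016]]

```text
clock: 41.65
position: [0.4338, -0.3012, 0.0202]
tool_rot: [-0.003, 0.995, 0.102, -0.002]
contact_force: [-0.2, -0.3, 1.2]
opening: 0.0801
```

Emit:
step_arm:
  targets:
    - [[0.15, 0, 0, -0.01, 0, 0, 0], [0.15, 0, 0, -0.02, 0, 0, 0], [0.15, 0, 0, -0.026, 0, 0, 0], [1, 0, 0, -0.026, 0, 0, 0], [1, 0, 0, -0.026, 0, 0, 0], [1, 0, 0, -0.026, 0, 0, 0], [1, 0, 0, -0.026, 0, 0, 0], [1, 0, 0, -0.026, 0, 0, 0]]

```text
clock: 42.32
position: [0.4374, -0.3045, 0.0123]
tool_rot: [0.001, 0.995, 0.102, 0.001]
contact_force: [-0.9, -1.9, 3.7]
opening: 0.0577
```

```bash
python3 - <<'E'
from look import *
st()
x=look(['side','scene'],'printer',PRN,[.4341,-.3063,.2026],.1)
E
```

```text
tcp [ 0.4374 -0.3045  0.0123] jaw yaw -78.3 F [-0.9 -1.9  3.7] open 0.0577 t 42.3167 j [-0.77  0.35  1.79 -0.    0.99  0.6 ]
side conf 0.59 [ 0.4005 -0.3069]
scene conf 0.88 [ 0.4498 -0.3052]
printer [ 0.4336 -0.3047  0.2096] yaw 12.0 cost 0.366
```

Emit:
step_arm:
  targets:
    - [[1, 0.02, 0.004, 0.004, 0, 0, 0], [1, 0.05, 0.01, 0.006, 0, 0, 0], [1, 0.09, 0.018, 0.006, 0, 0, 0], [1, 0.13, 0.026, 0.006, 0, 0, 0], [1, 0.17, 0.035, 0.006, 0, 0, 0], [1, 0.2, 0.041, 0.006, 0, 0, 0], [1, 0.215, 0.044, 0.003, 0, 0, 0], [1, 0.22, 0.045, 0, 0, 0, 0]]

```text
clock: 43.18
position: [0.5442, -0.28, 0.0121]
tool_rot: [-0.001, 0.995, 0.103, -0.004]
contact_force: [-16.2, 2.3, 23.5]
opening: 0.058
```

Emit:
step_arm:
  targets:
    - [[1, 0, 0, 0, 0, 0, 0], [1, 0.006, 0.001, 0, 0, 0, 0], [1, 0.011, 0.002, 0, 0, 0, 0], [1, 0.016, 0.003, 0, 0, 0, 0], [1, 0.016, 0.003, 0, 0, 0, 0]]

```text
clock: 43.6
position: [0.5522, -0.2797, 0.0122]
tool_rot: [-0.0, 0.995, 0.102, -0.003]
contact_force: [-7.9, -0.0, 11.0]
opening: 0.0578
```

Emit:
step_arm:
  targets:
    - [[1, 0, 0, 0.004, 0, 0, 0], [1, 0, 0, 0.006, 0, 0, 0], [1, 0, 0, 0.006, 0, 0, 0]]

```text
clock: 43.85
position: [0.5536, -0.2784, 0.013]
tool_rot: [-0.001, 0.995, 0.102, -0.001]
contact_force: [0.9, 0.1, -3.8]
opening: 0.0577
```

Emit:
step_arm:
  targets:
    - [[1, 0.005, 0.001, 0, 0, 0, 0], [1, 0.01, 0.002, 0, 0, 0, 0], [1, 0.01, 0.002, 0, 0, 0, 0]]

```text
clock: 44.1
position: [0.5549, -0.2789, 0.0128]
tool_rot: [-0.001, 0.995, 0.102, -0.005]
contact_force: [-11.0, -4.3, 2.4]
opening: 0.0574
```

Emit:
step_arm:
  targets:
    - [[1, 0, 0, -0.003, 0, 0, 0], [0.15, 0, 0, -0.003, 0, 0, 0], [0.15, 0, 0, -0.003, 0, 0, 0], [0.15, 0, 0, -0.003, 0, 0, 0], [0.15, 0, 0, 0.06, 0, 0, 0], [0.15, 0, 0, 0.14, 0, 0, 0], [0.15, -0.04, 0, 0.22, 0, 0, 0], [0.15, -0.1, 0, 0.24, 0, 0, 0]]

```text
clock: 44.77
position: [0.5151, -0.2809, 0.1412]
tool_rot: [0.004, 0.995, 0.103, 0.006]
contact_force: [-0.4, -0.9, 1.2]
opening: 0.0794
```

Emit:
step_arm:
  targets:
    - [[0.15, -0.08, -0.02, 0, 0, 0, 0], [1, -0.16, -0.04, 0, 0, 0, 0], [1, -0.22, -0.06, 0, 0, 0, 0], [1, -0.22, -0.06, 0, 0, 0, 0], [1, -0.22, -0.06, 0, 0, 0, 0], [1, -0.22, -0.06, 0, 0, 0, 0]]

```text
clock: 45.27
position: [0.4004, -0.3086, 0.1346]
tool_rot: [0.0, 0.995, 0.102, 0.001]
contact_force: [-0.3, 0.1, -0.5]
opening: 0.0498
```

```bash
python3 - <<'E'
from look import *
st()
for c in(['side','scene'],['side'],['scene'],['wrist']):
    x=look(c,'printer',PRN,[.5525,-.281,.2],.1)
E
```

```text
tcp [ 0.4004 -0.3086  0.1346] jaw yaw -78.3 F [-0.3  0.1 -0.5] open 0.0498 t 45.2667 j [-0.83  0.12  1.78  0.    1.23  0.54]
side conf 0.98 [ 0.5558 -0.283 ]
scene conf 0.58 [ 0.5223 -0.2853]
printer [ 0.5528 -0.2783  0.2355] yaw 13.5 cost 0.343
side conf 0.86 [ 0.5537 -0.2825]
printer [ 0.5506 -0.2773  0.2259] yaw 12.9 cost 0.29
scene conf 0.81 [ 0.5205 -0.2848]
printer [ 0.5451 -0.2787  0.2405] yaw 13.8 cost 0.341
wrist conf 0.95 [ 0.5207 -0.2854]
printer [ 0.5543 -0.2782  0.1995] yaw 11.4 cost 0.028
```

Emit:
step_arm:
  targets:
    - [[1, 0.03, 0.006, 0, 0, 0, 0], [1, 0.062, 0.011, -0.06, 0, 0, 0], [1, 0.062, 0.011, -0.13, 0, 0, 0], [1, 0.062, 0.011, -0.19, 0, 0, 0], [1, 0.062, 0.011, -0.22, 0, 0, 0], [1, 0.062, 0.011, -0.24, 0, 0, 0], [1, 0.062, 0.011, -0.25, 0, 0, 0], [1, 0.062, 0.011, -0.25, 0, 0, 0]]

```text
clock: 46.43
position: [0.43, -0.3026, 0.0084]
tool_rot: [-0.0, 0.995, 0.102, -0.0]
contact_force: [-0.2, -0.1, 0.9]
opening: 0.0005
```

Emit:
step_arm:
  targets:
    - [[1, 0.01, 0.002, 0, 0, 0, 0], [1, 0.02, 0.004, 0, 0, 0, 0], [1, 0.03, 0.006, 0, 0, 0, 0], [1, 0.04, 0.008, 0, 0, 0, 0], [1, 0.046, 0.009, 0, 0, 0, 0], [1, 0.046, 0.009, 0, 0, 0, 0]]

```text
clock: 46.93
position: [0.4545, -0.2985, 0.0097]
tool_rot: [0.001, 0.995, 0.102, 0.001]
contact_force: [-0.1, 0.2, 0.7]
opening: 0.0004
```

```bash
python3 - <<'E'
from look import *
st()
E
```

```text
tcp [ 0.4545 -0.2985  0.0097] jaw yaw -78.2 F [-0.1  0.2  0.7] open 0.0004 t 46.9333 j [-0.74  0.38  1.77  0.    1.    0.63]
```

Emit:
step_arm:
  targets:
    - [[1, 0.005, 0.001, 0, 0, 0, 0], [1, 0.01, 0.002, 0, 0, 0, 0], [1, 0.015, 0.003, 0, 0, 0, 0], [1, 0.019, 0.004, 0, 0, 0, 0], [1, 0.022, 0.0045, 0, 0, 0, 0], [1, 0.022, 0.0045, 0, 0, 0, 0]]

```text
clock: 47.43
position: [0.4633, -0.2963, 0.0091]
tool_rot: [-0.0, 0.995, 0.102, -0.001]
contact_force: [-6.2, -0.5, 4.9]
opening: 0.0005
```

Emit:
step_arm:
  targets:
    - [[1, 0.002, 0.0005, 0, 0, 0, 0], [1, 0.004, 0.001, 0, 0, 0, 0], [1, 0.004, 0.001, 0, 0, 0, 0]]

```text
clock: 47.68
position: [0.4649, -0.296, 0.0091]
tool_rot: [-0.0, 0.995, 0.102, -0.002]
contact_force: [-7.1, -2.2, 5.0]
opening: 0.0008
```

Emit:
step_arm:
  targets:
    - [[1, 0.002, 0.0005, 0, 0, 0, 0], [1, 0.004, 0.001, 0, 0, 0, 0], [1, 0.004, 0.001, 0, 0, 0, 0]]

```text
clock: 47.93
position: [0.4651, -0.2959, 0.0091]
tool_rot: [-0.0, 0.995, 0.102, -0.003]
contact_force: [-12.0, -3.9, 7.9]
opening: 0.0003
```

Emit:
step_arm:
  targets:
    - [[1, 0.002, 0.0005, 0, 0, 0, 0], [1, 0.004, 0.001, 0, 0, 0, 0], [1, 0.004, 0.001, 0, 0, 0, 0], [1, 0.004, 0.001, 0, 0, 0, 0]]

```text
clock: 48.27
position: [0.4651, -0.2958, 0.0091]
tool_rot: [-0.0, 0.995, 0.103, -0.005]
contact_force: [-16.3, -4.6, 10.9]
opening: -0.0
```

Emit:
step_arm:
  targets:
    - [[1, -0.01, -0.002, 0, 0, 0, 0], [1, -0.03, -0.006, 0, 0, 0, 0], [1, -0.06, -0.012, 0, 0, 0, 0], [1, -0.1, -0.02, 0, 0, 0, 0], [1, -0.1, -0.02, 0.08, 0, 0, 0], [1, -0.12, -0.02, 0.16, 0, 0, 0], [1, -0.12, 0.02, 0.24, 0, 0, 0], [1, -0.12, 0.1, 0.26, 0, 0, 0]]

```text
clock: 48.93
position: [0.4145, -0.2516, 0.1452]
tool_rot: [0.005, 0.995, 0.099, 0.005]
contact_force: [1.4, 0.6, 1.4]
opening: 0.0001
```

Emit:
step_arm:
  targets:
    - [[1, 0, 0.08, 0.08, 0, 0, 0], [1, 0, 0.16, 0.1, 0, 0, 0], [1, 0, 0.24, 0.1, 0, 0, 0], [1, 0, 0.3, 0.1, 0, 0, 0], [1, 0, 0.3, 0.1, 0, 0, 0], [1, 0, 0.3, 0.1, 0, 0, 0]]

```text
clock: 49.43
position: [0.4108, -0.0941, 0.1888]
tool_rot: [0.0, 0.995, 0.104, 0.001]
contact_force: [0.2, 0.3, 0.3]
opening: 0.0005
```

```bash
python3 - <<'E'
from look import *
st()
x=look(['side','scene'],'printer',PRN,[.5543,-.2782,.2],.1)
s=snap('side'); c=snap('scene')
a=s['color'][110:450,190:590,::-1]; a=cv2.resize(a,(560,476)); b=cv2.resize(c['color'][205:320,330:480,::-1],(240,184))
o=np.zeros((476,800,3),np.uint8); o[:,:560]=a; o[:184,560:]=b; 
b=cv2.resize(c['color'][200:310,190:280,::-1],(240,292)); o[184:476,560:]=b
cv2.imwrite('pics/end.png',o)
E
```

```text
tcp [ 0.4108 -0.0941  0.1888] jaw yaw -78.0 F [0.2 0.3 0.3] open 0.0005 t 49.4333 j [-0.43 -0.12  1.91  0.    1.35  0.93]
side conf 0.68 [ 0.5482 -0.2769]
scene conf 0.93 [ 0.5187 -0.2856]
printer [ 0.5514 -0.2773  0.2084] yaw 11.9 cost 0.256
```

View pics/end.png

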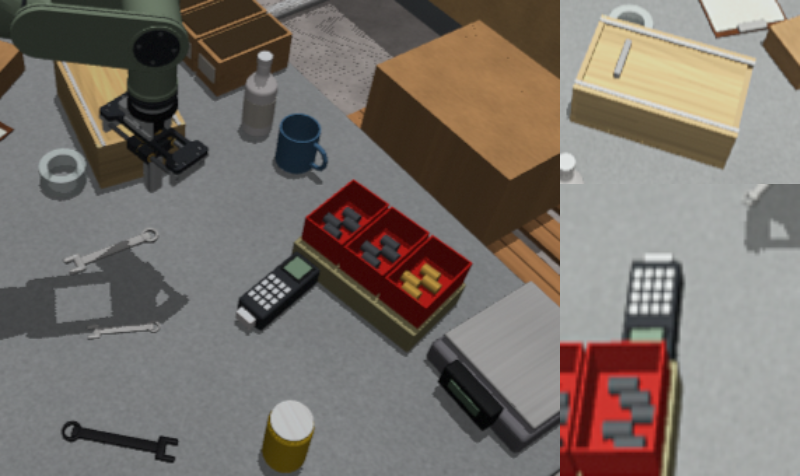

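```bash
python3 -c "
from station import r
print(r.finish_job())"
```

```text
the job is handed in; nothing more can be done
None
```

The job is done and handed in, at about 49 s of the 210 s allowed.

**What I did**
- **Lid and fittings:** I drew the lid right back. I put in the four fittings lying on the counter, three unions and one elbow; the other elbow was not there. All four showed inside the box in both camera views before I shut it.
- **Shutting:** I pushed the lid over the ridge. The push peaked at about 22 N, then the lid snapped in and stopped hard at the lip.
- **Printer:** I set its flat end against the front face of the plinth and pushed the key. At about 7 N it reached a firm stop and did not move further at 16 N. I then backed off.

**Last checks**
- The final picture shows the lid shut. The printer lies flat against the plinth with its key out again. The spanners, tape, bottle, mug and can look unmoved; the carton was only partly in view.

**What disagreed**
- **Gripper reach:** The fingertips are about 4 mm behind the reported TCP, not 25 mm ahead of it as stated. My first two tries on the lid bar passed over it and moved nothing. I found the true height by touching the lid and used it for every later move.
- **Knocked union:** One union was knocked about 3 cm, up against the larger steel spanner. I picked it off-centre; the spanner showed no shift in the wrist picture.
- **Printer position:** The side and scene estimates fitted poorly once the printer was at the plinth, because the bins partly hide it. I relied on the wrist camera and the contact force instead. My image fit for how far the lid was shut was inconclusive too, so that rests on the hard stop and the final picture.

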